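# Make up a stud-bolt kit and lock the keeper bar

## Robot

A 7-joint arm with a two-finger parallel gripper is mounted at the origin on the work surface. World frame = base frame: x ahead of the robot, y to its left, z up, the work surface at z = 0. Lengths are in m, angles in rad, forces in N, time in s.
With the tool pointing down it reaches from about 0.4 to 0.875 m from the base axis. Payload 19.3 kg.
Tool frame: the origin (TCP) lies midway between the tips of the shut fingers; the grasp point (between the pads) lies 19 mm behind it (bot.pinch_z is the distance from the TCP to the grasp point, in m); z points along the fingers, y is the line along which they close (so a half turn about z gives the same grasp; the last joint's range is limited). The gripper opens to 85 mm and grips with 20 to 120 N. Pads are 22 mm wide; open, the fingers measure 114 mm over their backs; the gripper's body (76 mm by 85 mm) begins 54 mm behind the grasp point. The pads swing forward as they close: fully open they stand 13 mm farther back than shut.
Start: joints at [-1.343, 0.521, -0.036, 1.599, 0.021, 1.021, -0.113], TCP at [0.183, 0.597, 0.231] pointing down, gripper open.
Joint ranges: [-2.91, 2.91], [-0.3, 2.13], [-1.5, 1.42], [0.17, 2.43], [-1.26, 4.41], [0.16, 1.93], [-2.52, 2.52]. Speed limits (rad/s): [1.89, 1.89, 2.39, 2.39, 3.01, 3.01, 3.01].

## Interface

Orientations are given as [roll, pitch, yaw] about the fixed x, y, z axes, in that order (R = Rz(yaw) Ry(pitch) Rx(roll)).
In Python, from workcell import observe, viewer, bot gives the robot as it stands. The module is installed in compiled form; this text tells all that it offers.
- The arm moves only by the tool play_rows, never from a script. Its argument "motion" is a list of rows, each a list of 7 numbers: the shift along the tool's x, y, z in cm, then the turn, a rotation vector about the tool's x, y, z in rad, then the opening, from -1 (shut) to 1 (fully open), so that 0 is half open. A call has exactly 5 rows; each row is the pose to reach, as a shift and turn from the pose commanded when the call began, along the tool's axes at that moment; what a row does not reach only later rows make up. A row lasts 1/10 s, in which the tool goes at most 50 mm and 8.59 degrees, less where a joint would pass 70% of its speed; a pose out of reach is approached as far as the arm can. A call with a gripper value outside its range is refused whole. The fingers move at their own pace and stop on an object; "squeeze" is the grip in N (left out, the last holds). Time passes only in rows, so rows that repeat a pose let the fingers close, or fill a call up. It gives the time, the measured TCP pose, the force, the opening and the grip force at its end, in the units of the state.
- observe(): the state, without advancing time (a new reading comes with each control period).
- viewer.grab_frame(name): name is "side" or "top"; returns (picture, depth): 384x512x3 uint8, red, green, blue; 384x512 float32, m along the optical axis (not along the pixel's ray), 0 where there is no reading.
- viewer.camera_info(name): a dict with "fx", "fy", "cx", "cy" (pixels), "R" (3x3) and "t" (3): a world point X has camera coordinates R X + t. Camera axes: x right, y down, z forward; pixel columns grow to the right and rows downward; lengths in m; the calibration is good to about 2 mm. A picture is of the moment at which its call begins. camera_info takes no time and is no camera call.
- bot.job_done(): hands the job in; it is judged then, once.
The state is a dict: "clock": time; "qpos": joint angles; "qd": joint speeds; "joint_efforts": joint torques, N m; "position": TCP position; "tool_rot": TCP orientation; "force": force on the tool from outside, world axes, zero at the start; "moment": the same for the moment, N m; "grip_width": finger opening in m; "finger_force": force on a finger pad.
Only numpy, scipy, OpenCV 4.12 (cv2) and the standard library are available. Lean on these libraries where they do the work, as an engineer would, in place of code of your own. Each camera call takes 0.05 s, during which the arm holds its last target. There are 200 camera calls.

## Task

Make up the stud-bolt kit on the stand: swing the red-handled keeper bar through its quarter turn, fully open to its stop, then sort every loose copper-and-brass stud bolt on the bench by length, the short ones lying flat in a row in the blue tray and the long ones lying flat in a row in the green tray, with none on top of another. When all are in, swing the bar back across the trays until it is fully shut against its stop. Leave the other things on the bench where they are.

Things in the scene. Friction and masses are not known exactly. Their poses are not given: they have to be found in the camera images.
- stand: fixed kit stand: dark steel base plate 165 x 356 x 5 mm on the bench, a tray on each half and a 36 mm wide rib, 30 mm tall, between them. Origin on the bench at the plate's middle, on the keeper bar's vertical pivot axis; x across the plate (away from the robot, give or take 10 degrees), y along it (to the left), z up
- tray_short: blue steel tray for SHORT studs, fixed on the stand 100 mm to its +y or -y side (varies). Inside 115 mm along its x, 144 mm along its y; floor and walls 3 mm thick, 25 mm tall. Origin at the middle of its underside, 5 mm above the bench; axes as the stand's. Studs lie side by side in it, each along the tray's x, in a row along its y (three fit at 40 mm spacing)
- tray_long: green steel tray for LONG studs, fixed on the other half of the stand. As the blue one, but 145 mm inside along its x (144 mm along its y); same walls, floor, origin and axes
- keeper (a joint): angle of the steel keeper bar (350 x 20 x 12 mm, underside 44 mm above the bench, clear of studs lying in the trays) about its pivot, rad, growing anticlockwise from above. 0: shut, across the middle of both trays, on its stop; pi/2: open, along the stand's x over the rib, on its other stop. Starts at 0 to 0.35; light friction (about 1 N at the handle), stays where left
- keeper_handle (a point): middle of the red upright handle near one end of the keeper bar: a post 18 mm in diameter, from the bar's top (56 mm above the bench) to 115 mm above the bench, 165 mm from the pivot; this point is 85 mm above the bench. Bar shut: the handle is at the stand's +y end (left); bar open: at its -x end (towards the robot)
- short1_mid (a point): a SHORT stud bolt, 95 mm long overall: copper-coloured rod 16 mm in diameter with a brass-coloured hexagon nut (26 mm across flats, 15 mm thick) 5 mm from each end, leaving 55 mm of bare rod between the nuts; about 0.22 kg. The point is its centre, 13 mm above what it lies on; its x axis runs along the rod. Starts lying on the bench; absent in some starts
- long1_mid (a point): a LONG stud bolt, 125 mm long overall: copper-coloured rod 16 mm in diameter with a brass-coloured hexagon nut (26 mm across flats, 15 mm thick) 5 mm from each end, leaving 85 mm of bare rod between the nuts; about 0.27 kg. The point is its centre, 13 mm above what it lies on; its x axis runs along the rod. Starts lying on the bench; absent in some starts
- short2_mid (a point): a SHORT stud bolt, 95 mm long overall: copper-coloured rod 16 mm in diameter with a brass-coloured hexagon nut (26 mm across flats, 15 mm thick) 5 mm from each end, leaving 55 mm of bare rod between the nuts; about 0.22 kg. The point is its centre, 13 mm above what it lies on; its x axis runs along the rod. Starts lying on the bench; absent in some starts
- long2_mid (a point): a LONG stud bolt, 125 mm long overall: copper-coloured rod 16 mm in diameter with a brass-coloured hexagon nut (26 mm across flats, 15 mm thick) 5 mm from each end, leaving 85 mm of bare rod between the nuts; about 0.27 kg. The point is its centre, 13 mm above what it lies on; its x axis runs along the rod. Starts lying on the bench; absent in some starts
- short3_mid (a point): a SHORT stud bolt, 95 mm long overall: copper-coloured rod 16 mm in diameter with a brass-coloured hexagon nut (26 mm across flats, 15 mm thick) 5 mm from each end, leaving 55 mm of bare rod between the nuts; about 0.22 kg. The point is its centre, 13 mm above what it lies on; its x axis runs along the rod. Starts lying on the bench; absent in some starts
- long3_mid (a point): a LONG stud bolt, 125 mm long overall: copper-coloured rod 16 mm in diameter with a brass-coloured hexagon nut (26 mm across flats, 15 mm thick) 5 mm from each end, leaving 85 mm of bare rod between the nuts; about 0.27 kg. The point is its centre, 13 mm above what it lies on; its x axis runs along the rod. Starts lying on the bench; absent in some starts
- flange: dark steel pipe flange, 124 mm disc with a hub, 42 mm tall, on the far left of the bench; origin at the middle of its underside. Not part of the job
- big_nut: large plain steel hexagon nut, 46 mm across flats, 24 mm tall, lying flat beyond the stand; origin under its middle. Not part of the job
- gasket: flat steel ring, 80 mm across, 5 mm thick, lying beyond the stand; origin under its middle. Not part of the job
- spare_nut: brass-coloured hexagon nut, 26 mm across flats, 15 mm tall, lying flat between the robot and the stand; origin under its middle. Not part of the job
- spanner: steel spanner, 200 mm long, lying on the right of the bench; origin at its underside. Not part of the job
- paste_can: can, 66 mm across and 100 mm tall, standing on the left of the bench; origin under its middle. Not part of the job
There are look-alikes about, which are no part of the job. Leave any pink look-alike of the part that bears short2_mid alone. What is shaped like the part that bears long1_mid but purple is not meant.

How it is judged:
By the outcome, as a careful person would: the job done as asked, in the order asked, and still so for the second after the job is handed in, with the robot touching nothing.
Of short1, long1, short2, long2, short3, long3 only 4 to 6 are there at a start; the rules pass over those that are not, and their reading is None.
At some moment in a run one of short1, long1, short2, long2, short3, long3 may be knocked a few centimetres aside while the robot is not near it.
Once in a run the grip may slacken for a moment while it holds something.
It also fails if it takes over 210 s, if anything falls off the work surface, if the arm or the gripper's body presses on something with over 40 N, if the wrist force passes 120 N, or if a joint passes its speed limit or range.

## Working session

There is one attempt and no reset: what is moved stays moved. The work goes in short steps, Python scripts to look and compute and a tool call to move; the robot and the scene stay as the last step left them, time stands still between calls to the robot, and variables do not carry over. Pictures are saved under pics/ and viewed, at most 14 in all, crops included, and the job is handed in when it is done.

Besides the shell and the picture viewer there is one more tool, called after "Request:" by a JSON object that holds its "fn" and its "kwargs". play_rows: Moves the arm, as the interface text tells. Its arguments: {"type":"object","properties":{"motion":{"type":"array"},"squeeze":{"type":"number"}},"required":["motion"]}

```bash
mkdir -p pics; cat > h.py <<'E'
import numpy as np, cv2
from workcell import observe, viewer, bot
from scipy.spatial.transform import Rotation as Ro
def grab(n,save=None):
    p,d=viewer.grab_frame(n)
    if save: cv2.imwrite('pics/'+save,p[:,:,::-1])
    return p,d
def world(n,u,v,d):
    c=viewer.camera_info(n);R=np.array(c['R']);t=np.array(c['t'])
    X=np.stack([(u-c['cx'])/c['fx']*d,(v-c['cy'])/c['fy']*d,d],-1)
    return (X-t)@R
def plane(n,u,v,z):
    c=viewer.camera_info(n);R=np.array(c['R']);t=np.array(c['t'])
    o=-R.T@t; r=R.T@np.array([(u-c['cx'])/c['fx'],(v-c['cy'])/c['fy'],1.]); return o+r*(z-o[2])/r[2]
def cloud(n,d):
    v,u=np.mgrid[:384,:512]; return world(n,u,v,d)
E
python3 - <<'E'
from h import *
for n in ('top','side'):
    p,d=grab(n,n+'0.png'); c=viewer.camera_info(n); print(n,c['fx'],-np.array(c['R']).T@c['t'],np.round(c['R'],2).tolist())
s=observe(); print(s)
E
```

```text
top 417.5298146157092 [ 0.36904314 -0.04286814  1.38808819] [[0.02, -1.0, 0.0], [-0.99, -0.02, -0.13], [0.13, 0.0, -0.99]]
side 450.0646700240785 [ 0.21442765 -0.9778981   0.86631182] [[0.95, -0.3, 0.01], [-0.18, -0.59, -0.78], [0.24, 0.75, -0.62]]
{'clock': 0.1, 'qpos': array([-1.34321   ,  0.52196688, -0.0363583 ,  1.59995892,  0.02120823,
        1.02107687, -0.11276852]), 'qd': array([ 0.00092099, -0.001131  , -0.00098441, -0.00248074, -0.00047298,
        0.0020182 , -0.00038954]), 'joint_efforts': array([ 2.68954995e-03, -9.28483915e+01,  1.98360331e+00, -3.70541275e+01,
        1.81164430e-02,  5.32759179e-03,  1.05282618e-05]), 'position': array([0.18330636, 0.59719809, 0.23077232]), 'tool_rot': array([-3.14056975e+00,  6.26870109e-05,  2.84385807e+00]), 'force': array([ 1.18412707,  0.19545072, -0.5293604 ]), 'moment': array([-0.02866214,  0.0267458 , -0.02455206]), 'finger_force': 0.0, 'grip_width': 0.08560557077686876}
```

View pics/top0.png

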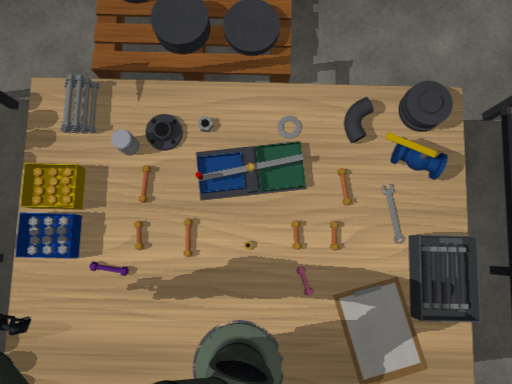

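View pics/side0.png

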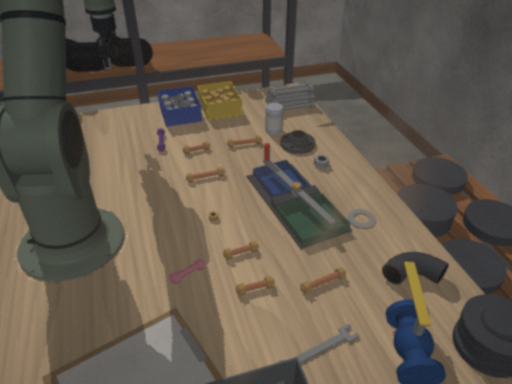

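The top view shows six copper studs at about (146,184), (139,235), (188,238), (297,235), (336,236) and (345,187). The red handle is at (199,176), blue tray left, green tray right. The pink look-alike is at (305,281) and the purple one at (109,268). Next I measure them.

```bash
cat >> h.py <<'E'
def studs(p=None,zmax=.06):
    if p is None: p,_=grab('top')
    h=cv2.cvtColor(p,cv2.COLOR_RGB2HSV)
    m=((h[...,0]>=4)&(h[...,0]<=24)&(h[...,1]>140)&(h[...,2]>60)).astype(np.uint8)
    m=cv2.morphologyEx(m,cv2.MORPH_CLOSE,np.ones((3,3)))
    out=[]
    n,l,st,c=cv2.connectedComponentsWithStats(m)
    for i in range(1,n):
        if not 60<st[i,4]<900: continue
        if not(90<c[i][1]<330): continue
        r=cv2.minAreaRect(np.argwhere(l==i)[:,::-1].astype(np.float32))
        b=cv2.boxPoints(r); W=np.array([plane('top',x,y,.013) for x,y in b])[:,:2]
        e=[W[1]-W[0],W[2]-W[1]]; L=[np.linalg.norm(x) for x in e]; k=int(np.argmax(L))
        out.append((W.mean(0),np.degrees(np.arctan2(e[k][1],e[k][0]))%180,L[k]*1e3,min(L)*1e3,c[i],st[i,4]))
    return out
def show(o):
    for a in o: print(np.round(a[0],4),'ang %.0f L %.0f W %.0f'%a[1:4],np.round(a[4]),a[5])
E
python3 - <<'E'
from h import *
p,d=grab('top'); show(studs(p))
h=cv2.cvtColor(p,cv2.COLOR_RGB2HSV)
for u,v in [(146,184),(139,226),(139,235),(188,238),(250,170),(60,290)]: print(h[v,u])
P=cloud('top',d)
for nm,lo,hi in (('blue',105,125),('green',65,90)):
    m=(h[...,0]>=lo)&(h[...,0]<=hi)&(h[...,1]>100); m[:,:190]=0;m[:,312:]=0;m[:140]=0;m[205:]=0
    r=cv2.minAreaRect(np.argwhere(m)[:,::-1].astype(np.float32)); print(nm,r,m.sum(),np.round(plane('top',*r[0],.02),3))
m=(((h[...,0]<4)|(h[...,0]>174))&(h[...,1]>150)); m[:,:185]=0;m[:,215:]=0;m[:150]=0;m[200:]=0
vu=np.argwhere(m);print('handle',vu.mean(0),len(vu),np.round(plane('top',*vu.mean(0)[::-1],.105),4), np.round(np.median(P[m],0),3))
# bar by depth
m=(P[...,2]>.05)&(P[...,2]<.062)&(P[...,0]>.45)&(P[...,0]<.8)&(abs(P[...,1])<.35)&(d>0)
Q=P[m]; print('bar',m.sum(),Q.mean(0)); 
r=cv2.minAreaRect(Q[:,:2].astype(np.float32)); print(r)
# base plate by depth z 0.003..0.05 stand region
m=(P[...,2]>.024)&(P[...,2]<.04)&(P[...,0]>.45)&(P[...,0]<.8)&(abs(P[...,1]+.05)<.25)&(d>0)
Q=P[m];r=cv2.minAreaRect(Q[:,:2].astype(np.float32)); print('rim',r,m.sum())
E
```

```text
[0.5803 0.3293] ang 178 L 125 W 28 [144. 183.] 207
[ 0.588  -0.3344] ang 9 L 124 W 28 [344. 186.] 204
[0.405  0.1763] ang 3 L 121 W 26 [188. 237.] 208
[0.4091 0.339 ] ang 6 L 92 W 27 [138. 235.] 166
[ 0.4216 -0.176 ] ang 3 L 92 W 27 [296. 235.] 166
[ 0.423  -0.3022] ang 180 L 95 W 26 [334. 235.] 174
[ 10 173  99]
[ 19 190 122]
[ 11 175 127]
[ 11 172 145]
[ 20 180 142]
[ 17 104 155]
blue ((220.7493133544922, 172.36849975585938), (37.32012939453125, 45.380855560302734), 83.9909896850586) 1368 [0.623 0.076 0.02 ]
green ((279.82318115234375, 165.90853881835938), (45.05606460571289, 44.94563293457031), 83.6598129272461) 1678 [ 0.649 -0.12   0.02 ]
handle [175.38888889 199.13888889] 36 [0.5957 0.1356 0.105 ] [0.596 0.135 0.111]
bar 617 [ 0.64258914 -0.03972165  0.05623156]
((0.6892364621162415, -0.0524563193321228), (0.18162134289741516, 0.6068293452262878), 3.4750330448150635)
rim ((0.6249295473098755, -0.05706287920475006), (0.4860665500164032, 0.3491132855415344), 89.8482437133789) 863
```

```bash
cat >> h.py <<'E'
def pose():
    s=observe(); return np.array(s['position']),Ro.from_euler('xyz',s['tool_rot'])
def plan(targets,p=None,R=None):
    """targets: (x,y,z,yaw deg); prints final row of each call in tool axes of its start"""
    if p is None: p,R=pose()
    for t in targets:
        q=np.array(t[:3]); S=Ro.from_euler('xyz',[np.pi,0,np.radians(t[3])])
        print(t[0:4],'->',np.round(R.inv().apply(q-p)*100,2).tolist(),np.round((R.inv()*S).as_rotvec(),3).tolist())
        p,R=q,S
E
python3 - <<'E'
from h import *
p,d=grab('top'); P=cloud('top',d); h=cv2.cvtColor(p,cv2.COLOR_RGB2HSV)
def big(m):
    m=m.astype(np.uint8); n,l,st,c=cv2.connectedComponentsWithStats(m); i=1+np.argmax(st[1:,4]); return l==i
roi=np.zeros(d.shape,bool); roi[135:210,190:315]=1
m=big(roi&(P[...,2]>.022)&(P[...,2]<.07)); Q=P[m&(P[...,2]<.036)]
print(m.sum(),'rim',cv2.minAreaRect(Q[:,:2].astype(np.float32)))
dark=big(roi&((h[...,2]<75)|((h[...,0]>60)&(h[...,0]<125)&(h[...,1]>90))))
c=max(cv2.findContours(dark.astype(np.uint8),0,1)[0],key=cv2.contourArea); r=cv2.minAreaRect(c); b=cv2.boxPoints(r)
W=np.array([plane('top',u,v,.005) for u,v in b]);print('plate',r,W.mean(0),np.linalg.norm(np.diff(W,axis=0),axis=1),W[:,:2].round(3).tolist())
m=roi&(h[...,0]>=15)&(h[...,0]<=30)&(h[...,1]>150); m[:,:240]=0;m[:,262:]=0;m[:155]=0;m[180:]=0
vu=np.argwhere(m); print('pin',len(vu),vu.mean(0),np.median(P[m],0),plane('top',*vu.mean(0)[::-1],.06))
R=Ro.from_euler('xyz',[np.pi,0,2.844])
plan([(.596,.136,.17,104.5),(.596,.136,.065,104.5)])
E
```

```text
1422 rim ((0.6357788443565369, -0.02035161852836609), (0.15203820168972015, 0.35041555762290955), 7.480586528778076)
plate ((251.4573211669922, 179.61585998535156), (28.270471572875977, 105.24125671386719), 83.6598129272461) [ 0.60353291 -0.0269703   0.005     ] [0.35493585 0.09640293 0.35180383] [[0.627, 0.155], [0.675, -0.196], [0.58, -0.208], [0.532, 0.141]]
pin 42 [166.4047619  250.14285714] [ 0.63665578 -0.02171027  0.06642517] [ 0.63719297 -0.02195258  0.06      ]
(0.596, 0.136, 0.17, 104.5) -> [-52.98, -31.99, 6.12] [-0.001, 0.0, 1.02]
(0.596, 0.136, 0.065, 104.5) -> [0.0, -0.0, 10.5] [0.0, 0.0, 0.0]
```

Request:
{"fn": "play_rows", "kwargs": {"motion": [[-2.5,-1.5,0.3,0,0,0,0.2],[-6,-3.6,0.7,0,0,0,0.2],[-10,-6,1.2,0,0,0,0.2],[-14,-8.4,1.6,0,0,0,0.2],[-18,-10.8,2,0,0,0,0.2]]}}

```text
clock: 0.7
position: [0.3247, 0.4399, 0.2111]
tool_rot: [-3.142, 0.0, 2.844]
force: [-0.1, 0.7, -0.3]
grip_width: 0.0514
finger_force: 0.0
```

Request:
{"fn": "play_rows", "kwargs": {"motion": [[-3.6,-2.2,0.4,0,0,0,0.2],[-7.2,-4.4,0.8,0,0,0,0.2],[-10.8,-6.6,1.2,0,0,0,0.2],[-14.4,-8.8,1.6,0,0,0,0.2],[-18,-11,2,0,0,0,0.2]]}}

```text
clock: 1.2
position: [0.4645, 0.282, 0.1912]
tool_rot: [3.142, 0.0, 2.844]
force: [1.1, 0.3, -0.7]
grip_width: 0.0513
finger_force: 0.0
```

Request:
{"fn": "play_rows", "kwargs": {"motion": [[-3.6,-2.2,0.4,0,0,0,0.2],[-7.2,-4.4,0.8,0,0,0,0.2],[-10.8,-6.6,1.2,0,0,0,0.2],[-14.4,-8.8,1.6,0,0,0,0.2],[-17,-10.2,2,0,0,0,0.2]]}}

```text
clock: 1.7
position: [0.5976, 0.1331, 0.171]
tool_rot: [-3.141, 0.0, 2.842]
force: [-0.9, 0.4, 0.0]
grip_width: 0.0515
finger_force: 0.0
```

Request:
{"fn": "play_rows", "kwargs": {"motion": [[0,0,0,0,0,0.08,0.2],[0,0,0,0,0,0.2,0.2],[0,0,0,0,0,0.32,0.2],[0,0,0,0,0,0.44,0.2],[0,0,0,0,0,0.54,0.2]]}}

```text
clock: 2.2
position: [0.5961, 0.136, 0.1712]
tool_rot: [-3.141, -0.0, 2.299]
force: [0.4, 0.2, 0.6]
grip_width: 0.0512
finger_force: 0.0
```

Request:
{"fn": "play_rows", "kwargs": {"motion": [[0,0,0,0,0,0.12,0.2],[0,0,0,0,0,0.24,0.2],[0,0,0,0,0,0.36,0.2],[0,0,0,0,0,0.44,0.2],[0,0,0,0,0,0.48,0.2]]}}

```text
clock: 2.7
position: [0.596, 0.1362, 0.1711]
tool_rot: [-3.141, 0.0, 1.821]
force: [-0.6, 0.4, -0.1]
grip_width: 0.0511
finger_force: 0.0
```

```bash
python3 - <<'E'
from h import *
s=observe();print(s['clock'],s['position'],np.degrees(s['tool_rot']),s['grip_width'],s['qpos'],s['force'])
plan([(.596,.136,.065,104.5)])
E
```

```text
2.7 [0.59604465 0.13615192 0.17113583] [-1.79981860e+02  8.03777749e-03  1.04315383e+02] 0.05112738350666336 [-0.5424404   0.59158371  0.32718687  1.70758779 -0.23424693  0.88133464
  0.13270738] [-0.61845709  0.42433658 -0.14799002]
(0.596, 0.136, 0.065, 104.5) -> [-0.01, -0.0, 10.61] [-0.0, 0.0, -0.003]
```

Request:
{"fn": "play_rows", "kwargs": {"motion": [[0,0,2,0,0,0,0],[0,0,4.5,0,0,0,0],[0,0,7,0,0,0,0],[0,0,9.5,0,0,0,0],[0,0,10.6,0,0,0,0]]}}

```text
clock: 3.2
position: [0.5951, 0.1359, 0.0632]
tool_rot: [-3.139, 0.0, 1.824]
force: [-0.4, -0.4, 0.1]
grip_width: 0.0423
finger_force: 0.0
```

Request:
{"fn": "play_rows", "kwargs": {"motion": [[0,0,0,0,0,0,-0.45],[0,0,0,0,0,0,-0.45],[0,0,0,0,0,0,-0.45],[0,0,0,0,0,0,-0.45],[0,0,0,0,0,0,-0.45]], "squeeze": 20}}

```text
clock: 3.7
position: [0.5965, 0.1362, 0.066]
tool_rot: [3.141, -0.0, 1.824]
force: [-0.2, -0.0, 0.3]
grip_width: 0.0236
finger_force: 0.0
```

```bash
python3 - <<'E'
from h import *
grab('side','side1.png'); p,d=grab('top'); cv2.imwrite('pics/c1.png',cv2.resize(p[120:230,160:330,::-1],None,fx=4,fy=4))
s=observe();print(s['position'],s['grip_width'],s['finger_force'],s['force'])
E
```

```text
[0.59628609 0.13613042 0.0656706 ] 0.02355696932412113 0.0 [-0.29086366 -0.63340639  0.01110695]
```

View pics/side1.png

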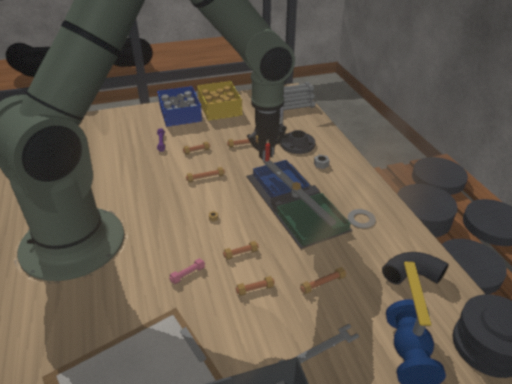

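The handle, at about (267,152), is caged between the fingers, so I start the swing.

Request:
{"fn": "play_rows", "kwargs": {"motion": [[-0.08,-1.64,0,0,0,-0.1,-0.45],[-0.33,-3.26,0,0,0,-0.2,-0.45],[-0.73,-4.85,0,0,0,-0.3,-0.45],[-1.29,-6.39,0,0,0,-0.4,-0.45],[-2.01,-7.86,0,0,0,-0.5,-0.45]]}}

```text
clock: 4.3
position: [0.5247, 0.097, 0.0656]
tool_rot: [3.141, 0.0, 2.329]
force: [2.4, 0.8, -0.9]
grip_width: 0.0232
finger_force: 0.7
```

Request:
{"fn": "play_rows", "kwargs": {"motion": [[-0.08,-1.64,0,0,0,-0.1,-0.45],[-0.33,-3.26,0,0,0,-0.2,-0.45],[-0.73,-4.85,0,0,0,-0.3,-0.45],[-1.29,-6.39,0,0,0,-0.4,-0.45],[-2.01,-7.86,0,0,0,-0.5,-0.45]]}}

```text
clock: 4.8
position: [0.4812, 0.0282, 0.0655]
tool_rot: [3.141, 0.0, 2.828]
force: [1.8, 1.2, -0.3]
grip_width: 0.0237
finger_force: 0.6
```

Request:
{"fn": "play_rows", "kwargs": {"motion": [[-0.08,-1.64,0,0,0,-0.1,-0.45],[-0.33,-3.26,0,0,0,-0.2,-0.45],[-0.73,-4.85,0,0,0,-0.3,-0.45],[-1.29,-6.39,0,0,0,-0.4,-0.45],[-1.29,-6.39,0,0,0,-0.4,-0.45]]}}

```text
clock: 5.3
position: [0.4738, -0.0384, 0.0655]
tool_rot: [-3.141, 0.0, -3.06]
force: [-0.7, -0.4, -0.8]
grip_width: 0.0233
finger_force: 0.0
```

```bash
cat >> h.py <<'E'
PIV=np.array([.636,-.021]); YAW=7.5
def handle(p,d):
    h=cv2.cvtColor(p,cv2.COLOR_RGB2HSV); P=cloud('top',d)
    m=((h[...,0]<5)|(h[...,0]>174))&(h[...,1]>150)&(P[...,2]>.07)&(P[...,2]<.13); m[:120]=0;m[260:]=0;m[:,170:]*=1
    vu=np.argwhere(m)
    if len(vu)<5: print('no handle',len(vu)); return
    X=plane('top',*vu.mean(0)[::-1],.105); r=X[:2]-PIV
    print('handle',len(vu),X.round(4),'r',np.linalg.norm(r).round(4),'keeper deg',np.degrees(np.arctan2(-r[0],r[1]))-YAW)
E
python3 - <<'E'
from h import *
s=observe();print(s['position'],s['tool_rot'],s['force'])
p,d=grab('top'); handle(p,d)
E
```

```text
[ 0.47378649 -0.03836301  0.06546028] [-3.14093573e+00  1.77749158e-04 -3.05993511e+00] [-0.69602825 -0.41292424 -0.83625436]Traceback (most recent call last):
  File "<stdin>", line 3, in <module>
  File "h.py", line 46, in handle
    m=((h[...,0]<5)|(h[...,0]>174))&(h[...,1]>150)&(P[...,2]>.07)&(P[...,2]<.13); m[:120]=0;m[260:]=0;m[:,170:]*=1
                                                                                                      ^^^^^^^^^^^^
numpy._core._exceptions._UFuncOutputCastingError: Cannot cast ufunc 'multiply' output from dtype('int64') to dtype('bool') with casting rule 'same_kind'
```

Request:
{"fn": "play_rows", "kwargs": {"motion": [[0,-0.3,0,0,0,-0.02,-0.45],[0,-0.6,0,0,0,-0.04,-0.45],[-0.02,-0.8,0,0,0,-0.05,-0.45],[-0.04,-1.0,0,0,0,-0.06,-0.45],[-0.04,-1.1,0,0,0,-0.06,-0.45]]}}

```text
clock: 5.85
position: [0.475, -0.047, 0.0653]
tool_rot: [3.141, -0.0, -2.999]
force: [-1.5, 8.4, 1.4]
grip_width: 0.0235
finger_force: 4.5
```

```bash
sed -i 's/;m\[:,170:\]\*=1//' h.py; python3 - <<'E'
from h import *
s=observe();print(s['position'],s['tool_rot'],s['force'],s['finger_force'])
p,d=grab('top'); handle(p,d)
E
```

```text
[ 0.47503811 -0.04695036  0.06527319] [ 3.14132842e+00 -1.37106807e-04 -2.99892562e+00] [-1.52687487  8.4133945   1.38492036] 4.502945244312286
no handle 0
```

Request:
{"fn": "play_rows", "kwargs": {"motion": [[0,0.3,0,0,0,0,-0.2],[0,0.3,0,0,0,0,0.1],[0,0.3,-2,0,0,0,0.1],[0,0.3,-5,0,0,0,0.1],[0,0.3,-9.5,0,0,0,0.1]]}}

```text
clock: 6.4
position: [0.4736, -0.0441, 0.1601]
tool_rot: [3.141, -0.003, -2.999]
force: [0.3, -0.4, 0.2]
grip_width: 0.0469
finger_force: 0.0
```

```bash
cat >> h.py <<'E'
ROOT=np.array([np.cos(np.radians(YAW)),np.sin(np.radians(YAW))]); SY=np.array([-ROOT[1],ROOT[0]])
def slot(sign,k): # world xy of slot; sign +1 left tray (short), -1 right (long); k offset mm from tray centre
    return PIV+SY*(sign*.1+k*1e-3)
def st():
    s=observe();print('t',s['clock'],np.round(s['position'],4),'yaw',np.round(np.degrees(s['tool_rot']),1),'grip',s['grip_width'].__round__(4),s['finger_force'],'F',np.round(s['force'],1))
E
python3 - <<'E'
from h import *
st(); p,d=grab('top'); handle(p,d); show(studs(p))
for k in(-40,0,40): print('short',slot(1,k).round(4),'long',slot(-1,k).round(4))
E
```

```text
t 6.4 [ 0.4736 -0.0441  0.1601] yaw [ 180.    -0.2 -171.8] grip 0.0469 0.0 F [ 0.3 -0.4  0.2]
no handle 0
[0.5803 0.3293] ang 178 L 125 W 28 [144. 183.] 207
[ 0.5878 -0.3345] ang 9 L 124 W 28 [344. 186.] 203
[0.405  0.1763] ang 3 L 121 W 26 [188. 237.] 203
[0.4091 0.339 ] ang 6 L 92 W 27 [138. 235.] 168
[ 0.4216 -0.176 ] ang 3 L 92 W 27 [296. 235.] 170
[ 0.4246 -0.3022] ang 180 L 92 W 26 [334. 235.] 174
short [0.6282 0.0385] long [ 0.6543 -0.1598]
short [0.6229 0.0781] long [ 0.6491 -0.1201]
short [0.6177 0.1178] long [ 0.6438 -0.0805]
```

```bash
python3 - <<'E'
from h import *
plan([(.4216,-.176,.06,183),(.4216,-.176,.005,183),(.4216,-.176,.15,183),(.6282,.0385,.15,187.5),(.6282,.0385,.05,187.5),(.6282,.0385,.014,187.5),(.6282,.0385,.15,187.5)])
E
```

```text
(0.4216, -0.176, 0.06, 183) -> [7.37, -12.27, 10.69] [-0.001, 0.005, 0.09]
(0.4216, -0.176, 0.005, 183) -> [0.0, -0.0, 5.5] [0.0, 0.0, 0.0]
(0.4216, -0.176, 0.15, 183) -> [-0.0, 0.0, -14.5] [0.0, 0.0, 0.0]
(0.6282, 0.0385, 0.15, 187.5) -> [-21.75, 20.34, 0.0] [-0.0, 0.0, -0.079]
(0.6282, 0.0385, 0.05, 187.5) -> [0.0, -0.0, 10.0] [0.0, 0.0, 0.0]
(0.6282, 0.0385, 0.014, 187.5) -> [0.0, -0.0, 3.6] [0.0, 0.0, 0.0]
(0.6282, 0.0385, 0.15, 187.5) -> [0.0, 0.0, -13.6] [0.0, 0.0, 0.0]
```

Request:
{"fn": "play_rows", "kwargs": {"motion": [[1,-2,0,0,0,0.02,0.3],[3,-5,1,0,0,0.04,0.3],[5,-8.5,2,0,0,0.06,0.3],[6.8,-11.5,4,0,0,0.09,0.3],[7.4,-12.3,6,0,0,0.09,0.3]], "squeeze": 60}}

```text
clock: 6.95
position: [0.4174, -0.1798, 0.1]
tool_rot: [-3.14, 0.0, -3.095]
force: [0.4, 0.6, -0.2]
grip_width: 0.0555
finger_force: 0.0
```

Request:
{"fn": "play_rows", "kwargs": {"motion": [[0,0,3,0,0,0,0.3],[0,0,6,0,0,0,0.3],[0,0,8.5,0,0,0,0.3],[0,0,10,0,0,0,0.3],[0,0,10.2,0,0,0,0.3]]}}

```text
clock: 7.45
position: [0.418, -0.1761, -0.0032]
tool_rot: [3.141, -0.002, -3.089]
force: [-0.7, -1.0, 0.6]
grip_width: 0.0554
finger_force: 0.0
```

```bash
python3 -c "from h import *;st();plan([(.4216,-.176,.005,183)])"
```

```text
t 7.45 [ 0.418  -0.1761 -0.0032] yaw [ 1.80e+02 -1.00e-01 -1.77e+02] grip 0.0554 0.0 F [-0.7 -1.   0.6]
(0.4216, -0.176, 0.005, 183) -> [-0.35, -0.01, -0.82] [0.001, -0.002, 0.0]
```

Request:
{"fn": "play_rows", "kwargs": {"motion": [[-0.35,0,-0.7,0,0,0,0.3],[-0.35,0,-0.7,0,0,0,-0.3],[-0.35,0,-0.7,0,0,0,-1],[-0.35,0,-0.7,0,0,0,-1],[-0.35,0,-0.7,0,0,0,-1]]}}

```text
clock: 7.95
position: [0.4228, -0.1765, 0.0062]
tool_rot: [-3.141, 0.001, -3.089]
force: [-2.2, 1.1, 19.0]
grip_width: 0.014
finger_force: 58.4
```

Request:
{"fn": "play_rows", "kwargs": {"motion": [[0,0,-1,0,0,0,-1],[0,0,-4,0,0,0,-1],[0,0,-8,0,0,0,-1],[0,0,-12,0,0,0,-1],[0,0,-14.5,0,0,0,-1]]}}

```text
clock: 8.45
position: [0.4226, -0.1764, 0.1535]
tool_rot: [-3.141, 0.002, -3.09]
force: [0.3, -0.4, -2.2]
grip_width: 0.0134
finger_force: 59.4
```

```bash
python3 - <<'E'
from h import *
st();p,d=grab('top');handle(p,d);show(studs(p))
plan([(.6282,.0385,.15,187.5)])
E
```

```text
t 8.45 [ 0.4226 -0.1764  0.1535] yaw [-1.799e+02  1.000e-01 -1.770e+02] grip 0.0134 59.413878321647644 F [ 0.3 -0.4 -2.2]
handle 24 [ 0.4722 -0.0438  0.105 ] r 0.1653 keeper deg 90.43060943206729
[0.5801 0.3293] ang 178 L 126 W 28 [144. 184.] 208
[ 0.588  -0.3344] ang 9 L 124 W 28 [344. 186.] 203
[0.405  0.1763] ang 3 L 121 W 26 [188. 237.] 205
[0.4091 0.339 ] ang 6 L 92 W 27 [138. 235.] 167
(0.6282, 0.0385, 0.15, 187.5) -> [-21.53, 20.45, 0.67] [-0.002, 0.005, -0.079]
```

Request:
{"fn": "play_rows", "kwargs": {"motion": [[-1.5,1.5,0,0,0,0,-1],[-4,4,0,0,0,0,-1],[-6.5,6.2,0,0,0,0,-1],[-8.8,8.4,0,0,0,0,-1],[-11,10.4,0,0,0,0,-1]]}}

```text
clock: 9.0
position: [0.5273, -0.0654, 0.1506]
tool_rot: [3.142, -0.0, -3.089]
force: [0.1, 0.2, -2.2]
grip_width: 0.0136
finger_force: 59.5
```

Request:
{"fn": "play_rows", "kwargs": {"motion": [[-2.5,2.4,0,0,0,-0.02,-1],[-5,4.8,0,0,0,-0.04,-1],[-7.5,7.2,0,0,0,-0.06,-1],[-9.5,9.1,0,0,0,-0.08,-1],[-10.5,10,0,0,0,-0.08,-1]]}}

```text
clock: 9.5
position: [0.6272, 0.041, 0.1503]
tool_rot: [3.141, 0.0, -3.007]
force: [0.2, 0.6, -1.7]
grip_width: 0.0137
finger_force: 59.4
```

Request:
{"fn": "play_rows", "kwargs": {"motion": [[0,0,1,0,0,0,-1],[0,0,3,0,0,0,-1],[0,0,5,0,0,0,-1],[0,0,7,0,0,0,-1],[0,0,8,0,0,0,-1]]}}

```text
clock: 10.0
position: [0.6247, 0.0371, 0.0684]
tool_rot: [-3.141, -0.003, -3.011]
force: [-0.3, -0.6, -1.5]
grip_width: 0.0133
finger_force: 59.5
```

```bash
python3 - <<'E'
from h import *
st();p,d=grab('side'); cv2.imwrite('pics/s2.png',cv2.resize(p[100:260,180:380,::-1],None,fx=4,fy=3.7))
plan([(.6282,.0385,.017,187.5)])
E
```

```text
t 10.0 [0.6247 0.0371 0.0684] yaw [-180.    -0.2 -172.5] grip 0.0133 59.45744454860687 F [-0.3 -0.6 -1.5]
(0.6282, 0.0385, 0.017, 187.5) -> [-0.4, 0.07, 5.06] [-0.0, -0.004, 0.0]
```

View pics/s2.png

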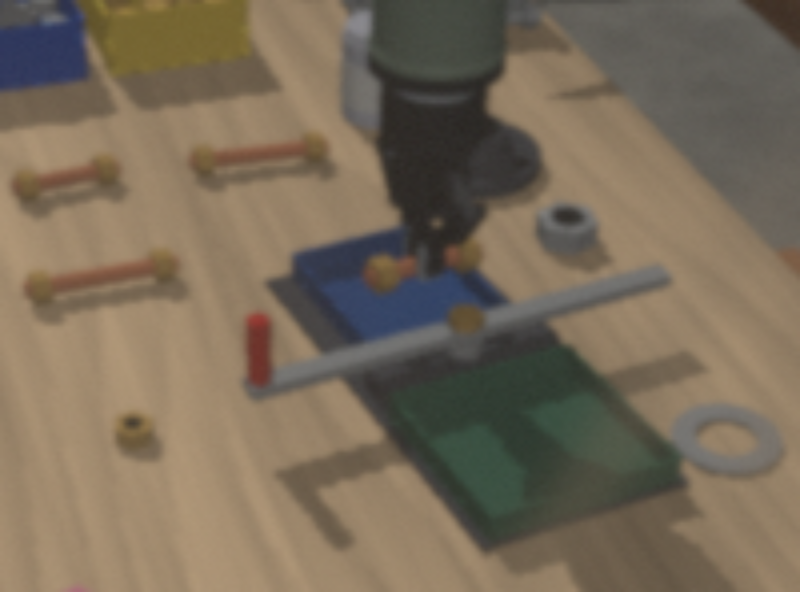

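The stud is held level over the blue tray, at about (425,262) in the crop, and the bar lies over the rib. I lower and release it.

Request:
{"fn": "play_rows", "kwargs": {"motion": [[-0.35,0.05,1.5,0,0,0,-1],[-0.35,0.05,3,0,0,0,-1],[-0.35,0.05,4.2,0,0,0,-1],[-0.35,0.05,5,0,0,0,-1],[-0.35,0.05,5.2,0,0,0,-1]]}}

```text
clock: 10.55
position: [0.6292, 0.0396, 0.0171]
tool_rot: [-3.142, -0.001, -3.009]
force: [0.0, 1.1, -2.7]
grip_width: 0.0135
finger_force: 59.4
```

Request:
{"fn": "play_rows", "kwargs": {"motion": [[0,0,0,0,0,0,-1],[0,0,0,0,0,0,-0.4],[0,0,0,0,0,0,-0.38],[0,0,0,0,0,0,-0.38],[0,0,0,0,0,0,-0.38]]}}

```text
clock: 11.05
position: [0.63, 0.0396, 0.0186]
tool_rot: [-3.142, 0.0, -3.009]
force: [1.1, -0.3, 1.0]
grip_width: 0.0266
finger_force: 0.0
```

Request:
{"fn": "play_rows", "kwargs": {"motion": [[0,0,-0.5,0,0,0,-0.38],[0,0,-2,0,0,0,-0.38],[0,0,-5,0,0,0,-0.38],[0,0,-9,0,0,0,-0.2],[0,0,-13.5,0,0,0,0.2]]}}

```text
clock: 11.55
position: [0.6293, 0.0396, 0.1554]
tool_rot: [3.141, -0.001, -3.009]
force: [0.3, 0.8, -0.2]
grip_width: 0.0474
finger_force: 0.0
```

```bash
cat >> h.py <<'E'
def inst(o):
    for a in o:
        r=a[0]-PIV; print('  stand xy',np.round([r@ROOT*1e3,r@SY*1e3]),'rel ang %.0f'%((a[1]-YAW+90)%180-90),'L %.0f'%a[2])
E
python3 - <<'E'
from h import *
st();p,d=grab('top');handle(p,d);o=studs(p);show(o);inst(o)
plan([(.409,.339,.15,186),(.409,.339,.009,186)])
E
```

```text
t 11.55 [0.6293 0.0396 0.1554] yaw [ 180.    -0.  -172.4] grip 0.0474 0.0 F [ 0.3  0.8 -0.2]
no handle 0
[0.5803 0.3293] ang 178 L 125 W 28 [144. 183.] 206
[ 0.588  -0.3344] ang 9 L 124 W 28 [344. 186.] 203
[0.4098 0.1765] ang 3 L 111 W 26 [188. 233.] 165
[0.4091 0.339 ] ang 6 L 92 W 27 [138. 235.] 167
[ 0.423  -0.3022] ang 180 L 95 W 26 [334. 235.] 173
  stand xy [ -9. 355.] rel ang -10 L 125
  stand xy [ -88. -304.] rel ang 2 L 124
  stand xy [-198.  225.] rel ang -5 L 111
  stand xy [-178.  387.] rel ang -2 L 92
  stand xy [-248. -251.] rel ang -8 L 95
(0.409, 0.339, 0.15, 186) -> [18.24, 32.58, 1.18] [0.0, 0.009, 0.027]
(0.409, 0.339, 0.009, 186) -> [0.0, -0.0, 14.1] [0.0, 0.0, 0.0]
```

Request:
{"fn": "play_rows", "kwargs": {"motion": [[2,3.6,0,0,0,0,0.3],[4,7.2,0,0,0,0,0.3],[6,10.8,0,0,0,0,0.3],[8,14.4,0,0,0,0.01,0.3],[10,18,0,0,0,0.025,0.3]]}}

```text
clock: 12.1
position: [0.5061, 0.206, 0.1546]
tool_rot: [3.141, 0.001, -3.035]
force: [0.2, 0.7, -0.4]
grip_width: 0.0558
finger_force: 0.0
```

Request:
{"fn": "play_rows", "kwargs": {"motion": [[2,3.6,1,0,0,0,0.3],[4,7.2,3,0,0,0,0.3],[6,10.8,5,0,0,0,0.3],[8,14.1,7,0,0,0,0.3],[8,14.4,9,0,0,0,0.3]]}}

```text
clock: 12.6
position: [0.4088, 0.3441, 0.0639]
tool_rot: [3.139, 0.0, -3.028]
force: [0.1, -0.7, -0.6]
grip_width: 0.0553
finger_force: 0.0
```

```bash
python3 - <<'E'
from h import *
st();p,d=grab('top');handle(p,d);o=studs(p);show(o);inst(o)
plan([(.409,.339,.009,186)])
E
```

```text
t 12.6 [0.4088 0.3441 0.0639] yaw [ 179.8    0.  -173.5] grip 0.0553 0.0 F [ 0.1 -0.7 -0.6]
handle 23 [ 0.4715 -0.0445  0.105 ] r 0.1661 keeper deg 90.61862748710871
[0.6316 0.0409] ang 7 L 93 W 24 [232. 170.] 135
[0.5801 0.3293] ang 177 L 126 W 28 [144. 184.] 207
[ 0.588  -0.3344] ang 9 L 124 W 28 [344. 186.] 203
[0.405  0.1763] ang 3 L 121 W 26 [188. 237.] 203
[ 0.4246 -0.3022] ang 180 L 92 W 26 [334. 236.] 166
[0.3829 0.3358] ang 3 L 39 W 26 [139. 244.] 74
  stand xy [ 4. 62.] rel ang -0 L 93
  stand xy [-10. 355.] rel ang -10 L 126
  stand xy [ -88. -304.] rel ang 2 L 124
  stand xy [-203.  226.] rel ang -5 L 121
  stand xy [-246. -251.] rel ang -8 L 92
  stand xy [-204.  387.] rel ang -4 L 39
(0.409, 0.339, 0.009, 186) -> [0.05, -0.26, 5.2] [-0.0, -0.002, 0.007]
```

Request:
{"fn": "play_rows", "kwargs": {"motion": [[0,-0.26,1.5,0,0,0,0.3],[0,-0.26,3,0,0,0,0.3],[0,-0.26,4.5,0,0,0,0.3],[0,-0.26,5.1,0,0,0,0.3],[0,-0.26,5.2,0,0,0,0.3]]}}

```text
clock: 13.15
position: [0.4124, 0.3366, 0.0111]
tool_rot: [-3.141, -0.0, -3.035]
force: [0.5, 0.0, 0.4]
grip_width: 0.0556
finger_force: 0.0
```

Request:
{"fn": "play_rows", "kwargs": {"motion": [[0,0,0,0,0,0,-0.3],[0,0,0,0,0,0,-1],[0,0,0,0,0,0,-1],[0,0,0,0,0,0,-1],[0,0,0,0,0,0,-1]]}}

```text
clock: 13.65
position: [0.4126, 0.3373, 0.0121]
tool_rot: [3.141, 0.001, -3.034]
force: [-1.4, -0.7, 9.3]
grip_width: 0.0133
finger_force: 58.6
```

Request:
{"fn": "play_rows", "kwargs": {"motion": [[0,0,-1,0,0,0,-1],[0,0,-4,0,0,0,-1],[0,0,-8,0,0,0,-1],[0,0,-12,0,0,0,-1],[0,0,-14,0,0,0,-1]]}}

```text
clock: 14.15
position: [0.4129, 0.3374, 0.1551]
tool_rot: [3.14, 0.003, -3.035]
force: [0.5, 0.1, -3.5]
grip_width: 0.0126
finger_force: 59.3
```

```bash
python3 - <<'E'
from h import *
st();p,d=grab('top'); st()
plan([(.6229,.079,.15,187.5)])
E
```

```text
t 14.15 [0.4129 0.3374 0.1551] yaw [ 179.9    0.2 -173.9] grip 0.0126 59.34548377990723 F [ 0.5  0.1 -3.5]
t 14.2 [0.4136 0.338  0.1569] yaw [ 179.8    0.3 -173.9] grip 0.0129 59.38434541225433 F [1.7 1.1 3. ]
(0.6229, 0.079, 0.15, 187.5) -> [-18.04, -27.98, 0.68] [0.003, 0.005, -0.024]
```

Request:
{"fn": "play_rows", "kwargs": {"motion": [[-1,-1.6,0,0,0,0,-1],[-3,-4.6,0,0,0,0,-1],[-5,-7.8,0,0,0,0,-1],[-7,-11,0,0,0,0,-1],[-9.2,-14,0,0,0,0,-1]]}}

```text
clock: 14.7
position: [0.5192, 0.2059, 0.1516]
tool_rot: [-3.141, -0.0, -3.034]
force: [0.4, -0.5, -2.8]
grip_width: 0.0136
finger_force: 41.3
```

Request:
{"fn": "play_rows", "kwargs": {"motion": [[-2.4,-3.6,0,0,0,-0.01,-1],[-4.8,-7.2,0,0,0,-0.02,-1],[-7,-10.6,0,0,0,-0.025,-1],[-8.6,-13,0,0,0,-0.025,-1],[-9.2,-14,0,0,0,-0.025,-1]]}}

```text
clock: 15.2
position: [0.6263, 0.0749, 0.1512]
tool_rot: [-3.14, -0.0, -3.013]
force: [-0.9, 0.0, -2.7]
grip_width: 0.013
finger_force: 60.3
```

Request:
{"fn": "play_rows", "kwargs": {"motion": [[0,0,1,0,0,0,-1],[0,0,3,0,0,0,-1],[0,0,6,0,0,0,-1],[0,0,8.5,0,0,0,-1],[0,0,9,0,0,0,-1]]}}

```text
clock: 15.7
position: [0.6225, 0.0796, 0.0583]
tool_rot: [3.141, -0.005, -3.007]
force: [-0.7, 0.2, -2.2]
grip_width: 0.0127
finger_force: 60.3
```

```bash
python3 - <<'E'
from h import *
st();p,d=grab('top'); st()
plan([(.6265,.079,.018,187.5)])
E
```

```text
t 15.7 [0.6225 0.0796 0.0583] yaw [ 180.    -0.3 -172.3] grip 0.0127 60.325684547424316 F [-0.7  0.2 -2.2]
t 15.75 [0.6232 0.0794 0.0592] yaw [ 180.    -0.2 -172.3] grip 0.0127 60.32347798347473 F [-0.9  0.1 -2.6]
(0.6265, 0.079, 0.018, 187.5) -> [-0.34, -0.09, 4.12] [0.0, -0.004, 0.003]
```

Request:
{"fn": "play_rows", "kwargs": {"motion": [[-0.2,-0.1,1.2,0,0,0,-1],[-0.2,-0.1,2.4,0,0,0,-1],[-0.2,-0.1,3.4,0,0,0,-1],[-0.2,-0.1,3.9,0,0,0,-1],[-0.2,-0.1,4,0,0,0,-1]]}}

```text
clock: 16.25
position: [0.627, 0.0774, 0.0206]
tool_rot: [-3.142, -0.001, -3.009]
force: [-0.1, -0.7, -2.5]
grip_width: 0.013
finger_force: 60.3
```

Request:
{"fn": "play_rows", "kwargs": {"motion": [[0,0,0,0,0,0,-1],[0,0,0,0,0,0,-0.4],[0,0,0,0,0,0,-0.38],[0,0,0,0,0,0,-0.38],[0,0,0,0,0,0,-0.38]]}}

```text
clock: 16.75
position: [0.6275, 0.0775, 0.0216]
tool_rot: [-3.142, 0.0, -3.009]
force: [0.5, -0.6, -0.1]
grip_width: 0.0265
finger_force: 0.0
```

Request:
{"fn": "play_rows", "kwargs": {"motion": [[0,0,-0.5,0,0,0,-0.38],[0,0,-2,0,0,0,-0.38],[0,0,-5,0,0,0,-0.38],[0,0,-9,0,0,0,-0.2],[0,0,-13,0,0,0,0.2]]}}

```text
clock: 17.25
position: [0.6271, 0.0775, 0.1539]
tool_rot: [3.141, 0.0, -3.009]
force: [0.4, -0.8, 0.3]
grip_width: 0.0477
finger_force: 0.0
```

```bash
python3 - <<'E'
from h import *
st();p,d=grab('top');handle(p,d);o=studs(p);show(o);inst(o)
plan([(.405,.1765,.15,183),(.405,.1765,.011,183)])
E
```

```text
t 17.25 [0.6271 0.0775 0.1539] yaw [ 180.     0.  -172.4] grip 0.0477 0.0 F [ 0.4 -0.8  0.3]
handle 26 [ 0.472  -0.0431  0.105 ] r 0.1654 keeper deg 90.16248544821546
[0.5801 0.3293] ang 178 L 126 W 28 [144. 184.] 208
[ 0.588  -0.3344] ang 9 L 124 W 28 [344. 186.] 204
[0.4098 0.1765] ang 3 L 111 W 26 [188. 234.] 167
[ 0.423  -0.3022] ang 180 L 95 W 26 [334. 235.] 174
  stand xy [-10. 355.] rel ang -10 L 126
  stand xy [ -88. -304.] rel ang 2 L 124
  stand xy [-198.  225.] rel ang -5 L 111
  stand xy [-248. -251.] rel ang -8 L 95
(0.405, 0.1765, 0.15, 183) -> [21.0, 12.72, 0.9] [0.001, 0.008, 0.08]
(0.405, 0.1765, 0.011, 183) -> [0.0, -0.0, 13.9] [0.0, 0.0, 0.0]
```

Request:
{"fn": "play_rows", "kwargs": {"motion": [[4,2.4,0,0,0,0.02,0.3],[8.5,5.1,0,0,0,0.04,0.3],[13,7.8,0,0,0,0.06,0.3],[17.5,10.6,1,0,0,0.08,0.3],[21,12.7,2,0,0,0.08,0.3]]}}

```text
clock: 17.8
position: [0.4019, 0.1761, 0.1328]
tool_rot: [3.141, 0.003, -3.091]
force: [0.9, 1.6, -0.2]
grip_width: 0.0557
finger_force: 0.0
```

Request:
{"fn": "play_rows", "kwargs": {"motion": [[0,0,2,0,0,0,0.3],[0,0,5,0,0,0,0.3],[0,0,8,0,0,0,0.3],[0,0,10,0,0,0,0.3],[0,0,10,0,0,0,0.3]]}}

```text
clock: 18.3
position: [0.4023, 0.1751, 0.0305]
tool_rot: [-3.14, -0.002, -3.089]
force: [0.8, 0.1, -0.1]
grip_width: 0.0553
finger_force: 0.0
```

```bash
python3 - <<'E'
from h import *
p,d=grab('top');o=studs(p);show(o);inst(o);st()
plan([(.405,.1765,.011,183)])
E
```

```text
[0.6316 0.0409] ang 7 L 93 W 24 [232. 171.] 137
[0.6271 0.0778] ang 7 L 92 W 24 [220. 172.] 139
[0.5801 0.3293] ang 178 L 126 W 28 [144. 184.] 208
[ 0.5878 -0.3345] ang 9 L 124 W 28 [344. 186.] 205
[ 0.4246 -0.3022] ang 180 L 92 W 26 [334. 235.] 167
  stand xy [ 4. 62.] rel ang -0 L 93
  stand xy [ 4. 99.] rel ang -0 L 92
  stand xy [-10. 355.] rel ang -10 L 126
  stand xy [ -89. -304.] rel ang 2 L 124
  stand xy [-246. -251.] rel ang -8 L 92
t 18.35 [0.4029 0.1754 0.0317] yaw [-1.80e+02 -1.00e-01 -1.77e+02] grip 0.0555 0.0 F [-0.2 -0.1 -0.8]
(0.405, 0.1765, 0.011, 183) -> [-0.22, 0.1, 2.07] [-0.001, -0.001, 0.0]
```

Request:
{"fn": "play_rows", "kwargs": {"motion": [[-0.2,0.1,0.7,0,0,0,0.3],[-0.2,0.1,1.4,0,0,0,0.3],[-0.2,0.1,2,0,0,0,0.3],[-0.2,0.1,2.1,0,0,0,0],[-0.2,0.1,2.1,0,0,0,-1]]}}

```text
clock: 18.85
position: [0.405, 0.1764, 0.0104]
tool_rot: [-3.141, -0.0, -3.089]
force: [0.6, -0.9, 0.1]
grip_width: 0.0293
finger_force: 0.0
```

Request:
{"fn": "play_rows", "kwargs": {"motion": [[0,0,0,0,0,0,-1],[0,0,0,0,0,0,-1],[0,0,0,0,0,0,-1],[0,0,-1,0,0,0,-1],[0,0,-3,0,0,0,-1]]}}

```text
clock: 19.35
position: [0.4044, 0.1762, 0.0406]
tool_rot: [-3.141, -0.002, -3.089]
force: [0.3, -0.6, -2.8]
grip_width: 0.0131
finger_force: 59.1
```

Request:
{"fn": "play_rows", "kwargs": {"motion": [[0,0,-3,0,0,0,-1],[0,0,-6,0,0,0,-1],[0,0,-9,0,0,0,-1],[0,0,-11,0,0,0,-1],[0,0,-11,0,0,0,-1]]}}

```text
clock: 19.85
position: [0.4061, 0.1768, 0.1533]
tool_rot: [3.14, 0.004, -3.09]
force: [-0.1, 0.5, -3.4]
grip_width: 0.0134
finger_force: 59.2
```

```bash
python3 - <<'E'
from h import *
p,d=grab('top');st();show(studs(p))
plan([(.6438,-.0805,.15,187.5)])
E
```

```text
t 19.9 [0.4055 0.1765 0.1517] yaw [ 1.80e+02  1.00e-01 -1.77e+02] grip 0.0134 59.23728346824646 F [ 0.2 -0.6 -2.7]
[0.6316 0.0409] ang 7 L 93 W 24 [232. 171.] 137
[0.6271 0.0778] ang 7 L 92 W 24 [220. 172.] 139
[0.5803 0.3293] ang 178 L 125 W 28 [144. 184.] 208
[ 0.5878 -0.3345] ang 9 L 124 W 28 [344. 186.] 201
[ 0.423  -0.3022] ang 180 L 95 W 26 [334. 236.] 167
(0.6438, -0.0805, 0.15, 187.5) -> [-22.46, -26.9, 0.2] [0.001, 0.002, -0.079]
```

Request:
{"fn": "play_rows", "kwargs": {"motion": [[-1.5,-1.8,0,0,0,0,-1],[-4,-4.8,0,0,0,0,-1],[-6.5,-7.8,0,0,0,0,-1],[-9,-10.8,0,0,0,0,-1],[-12,-14.4,0,0,0,0,-1]]}}

```text
clock: 20.4
position: [0.5323, 0.0381, 0.1493]
tool_rot: [3.141, -0.002, -3.088]
force: [1.1, 1.3, -1.8]
grip_width: 0.0127
finger_force: 59.2
```

Request:
{"fn": "play_rows", "kwargs": {"motion": [[-3,-3.6,0,0,0,-0.02,-1],[-6,-7.2,0,0,0,-0.04,-1],[-8.5,-10.2,0,0,0,-0.06,-1],[-10.2,-12.2,0,0,0,-0.08,-1],[-10.5,-12.5,0,0,0,-0.08,-1]]}}

```text
clock: 20.9
position: [0.6443, -0.0838, 0.1483]
tool_rot: [-3.141, -0.002, -3.012]
force: [-1.5, -0.2, -3.6]
grip_width: 0.0135
finger_force: 59.2
```

Request:
{"fn": "play_rows", "kwargs": {"motion": [[0,0,1,0,0,0,-1],[0,0,3,0,0,0,-1],[0,0,6,0,0,0,-1],[0,0,9,0,0,0,-1],[0,0,9,0,0,0,-1]]}}

```text
clock: 21.4
position: [0.6403, -0.0788, 0.0558]
tool_rot: [3.14, -0.007, -3.008]
force: [-0.7, -0.1, -3.3]
grip_width: 0.0131
finger_force: 59.1
```

```bash
python3 - <<'E'
from h import *
p,d=grab('top');st()
plan([(.6438,-.0805,.0195,187.5)])
E
```

```text
t 21.45 [ 0.6418 -0.0791  0.0584] yaw [ 179.9   -0.3 -172.4] grip 0.0136 59.06963646411896 F [ 0.7 -0.4 -2.2]
(0.6438, -0.0805, 0.0195, 187.5) -> [-0.2, -0.17, 3.89] [0.001, -0.004, 0.003]
```

Request:
{"fn": "play_rows", "kwargs": {"motion": [[0,-0.1,1.2,0,0,0,-1],[0,-0.1,2.4,0,0,0,-1],[0,-0.1,3.4,0,0,0,-1],[0,-0.1,4,0,0,0,-1],[0,-0.1,4,0,0,0,-1]]}}

```text
clock: 21.95
position: [0.6437, -0.0814, 0.0198]
tool_rot: [3.141, -0.001, -3.009]
force: [-0.2, -0.9, -2.9]
grip_width: 0.0133
finger_force: 59.4
```

Request:
{"fn": "play_rows", "kwargs": {"motion": [[0,0,0,0,0,0,-1],[0,0,0,0,0,0,-0.4],[0,0,0,0,0,0,-0.38],[0,0,0,0,0,0,-0.38],[0,0,0,0,0,0,-0.38]]}}

```text
clock: 22.45
position: [0.6441, -0.0814, 0.0207]
tool_rot: [-3.142, 0.0, -3.009]
force: [0.4, 0.3, -0.3]
grip_width: 0.0267
finger_force: 0.0
```

Request:
{"fn": "play_rows", "kwargs": {"motion": [[0,0,-0.5,0,0,0,-0.38],[0,0,-2,0,0,0,-0.38],[0,0,-5,0,0,0,-0.38],[0,0,-9,0,0,0,-0.2],[0,0,-13,0,0,0,0.2]]}}

```text
clock: 22.95
position: [0.6437, -0.0814, 0.1531]
tool_rot: [-3.142, 0.0, -3.009]
force: [0.0, 0.5, 1.4]
grip_width: 0.0472
finger_force: 0.0
```

```bash
python3 - <<'E'
from h import *
st();p,d=grab('top');handle(p,d);o=studs(p);show(o);st()
plan([(.588,-.3345,.15,189),(.588,-.3345,.011,189)])
E
```

```text
t 22.95 [ 0.6437 -0.0814  0.1531] yaw [-180.     0.  -172.4] grip 0.0472 0.0 F [0.  0.5 1.4]
no handle 0
[ 0.73   -0.5755] ang 69 L 56 W 24 [414. 145.] 62
[0.6316 0.0409] ang 7 L 93 W 24 [232. 171.] 137
[0.6271 0.0778] ang 7 L 92 W 24 [220. 172.] 137
[0.5803 0.3293] ang 177 L 125 W 28 [144. 184.] 206
[ 0.5878 -0.3345] ang 9 L 124 W 28 [344. 186.] 205
[ 0.423  -0.3022] ang 180 L 95 W 26 [334. 235.] 176
t 23.0 [ 0.6466 -0.0816  0.16  ] yaw [-179.9    0.5 -172.4] grip 0.0511 0.0 F [ 3.9 -1.2  8.4]
(0.588, -0.3345, 0.15, 189) -> [9.14, -24.3, 0.97] [-0.002, 0.008, -0.025]
(0.588, -0.3345, 0.011, 189) -> [0.0, -0.0, 13.9] [0.0, 0.0, 0.0]
```

Request:
{"fn": "play_rows", "kwargs": {"motion": [[1.6,-4.5,0,0,0,0,0.3],[3.4,-9.3,0,0,0,0,0.3],[5.2,-14.1,0,0,0,0,0.3],[7,-19,1,0,0,-0.02,0.3],[8.9,-24.2,2,0,0,-0.025,0.3]]}}

```text
clock: 23.5
position: [0.5897, -0.3237, 0.1339]
tool_rot: [-3.141, 0.001, -2.984]
force: [1.4, -0.6, -0.0]
grip_width: 0.0557
finger_force: 0.0
```

Request:
{"fn": "play_rows", "kwargs": {"motion": [[0,0,2,0,0,0,0.3],[0,0,5,0,0,0,0.3],[0,0,8,0,0,0,0.3],[0,0,10,0,0,0,0.3],[0,0,10,0,0,0,0.3]]}}

```text
clock: 24.0
position: [0.5889, -0.321, 0.0309]
tool_rot: [3.14, -0.003, -2.984]
force: [0.4, 0.4, 0.1]
grip_width: 0.0557
finger_force: 0.0
```

```bash
python3 - <<'E'
from h import *
p,d=grab('top');handle(p,d);o=studs(p);show(o);inst(o);st()
plan([(.588,-.3345,.011,189)])
E
```

```text
handle 24 [ 0.4722 -0.0438  0.105 ] r 0.1653 keeper deg 90.43060943206729
[ 0.6463 -0.0799] ang 6 L 124 W 28 [268. 167.] 213
[0.6316 0.0409] ang 7 L 93 W 24 [232. 171.] 137
[0.6271 0.0778] ang 7 L 92 W 24 [220. 172.] 139
[0.5801 0.3293] ang 177 L 126 W 28 [144. 184.] 204
  stand xy [  3. -60.] rel ang -1 L 124
  stand xy [ 4. 62.] rel ang -0 L 93
  stand xy [ 4. 99.] rel ang -0 L 92
  stand xy [-10. 355.] rel ang -10 L 126
t 24.05 [ 0.5899 -0.3215  0.0327] yaw [ 180.   -0. -171.] grip 0.0559 0.0 F [-1.3  0.1  0.8]
(0.588, -0.3345, 0.011, 189) -> [0.39, -1.26, 2.17] [0.001, -0.001, 0.0]
```

Request:
{"fn": "play_rows", "kwargs": {"motion": [[0.2,-0.6,0,0,0,0,0.3],[0.35,-1.25,0.2,0,0,0,0.3],[0.35,-1.25,1.2,0,0,0,0.3],[0.35,-1.25,2,0,0,0,0.3],[0.35,-1.25,2.1,0,0,0,0.3]]}}

```text
clock: 24.55
position: [0.5879, -0.334, 0.0102]
tool_rot: [3.14, -0.001, -2.984]
force: [-0.8, 0.8, 0.7]
grip_width: 0.0558
finger_force: 0.0
```

Request:
{"fn": "play_rows", "kwargs": {"motion": [[0,0,0,0,0,0,-0.3],[0,0,0,0,0,0,-1],[0,0,0,0,0,0,-1],[0,0,0,0,0,0,-1],[0,0,0,0,0,0,-1]]}}

```text
clock: 25.05
position: [0.5889, -0.3345, 0.0121]
tool_rot: [-3.141, 0.0, -2.984]
force: [-1.6, 0.2, 6.8]
grip_width: 0.0134
finger_force: 58.7
```

Request:
{"fn": "play_rows", "kwargs": {"motion": [[0,0,-1,0,0,0,-1],[0,0,-4,0,0,0,-1],[0,0,-8,0,0,0,-1],[0,0,-12,0,0,0,-1],[0,0,-14,0,0,0,-1]]}}

```text
clock: 25.55
position: [0.5895, -0.335, 0.1558]
tool_rot: [-3.139, 0.003, -2.985]
force: [0.2, -1.0, -3.3]
grip_width: 0.013
finger_force: 59.1
```

```bash
python3 - <<'E'
from h import *
st();p,d=grab('top');st();show(studs(p))
plan([(.6491,-.1205,.15,187.5)])
E
```

```text
t 25.55 [ 0.5895 -0.335   0.1558] yaw [-179.9    0.2 -171. ] grip 0.013 59.07962679862976 F [ 0.2 -1.  -3.3]
t 25.6 [ 0.5903 -0.3354  0.158 ] yaw [-179.8    0.3 -171. ] grip 0.013 59.1034734249115 F [ 1.9 -1.4  0.6]
[ 0.6463 -0.0799] ang 6 L 124 W 28 [268. 167.] 212
[0.6316 0.0409] ang 7 L 93 W 24 [232. 171.] 137
[0.6271 0.0778] ang 7 L 92 W 24 [220. 172.] 138
[0.5801 0.3293] ang 178 L 126 W 28 [144. 184.] 206
[ 0.5736 -0.3714] ang 175 L 57 W 17 [355. 190.] 75
[ 0.423  -0.3022] ang 180 L 95 W 26 [334. 235.] 174
(0.6491, -0.1205, 0.15, 187.5) -> [-9.16, 20.31, 0.77] [-0.004, 0.005, 0.026]
```

Request:
{"fn": "play_rows", "kwargs": {"motion": [[-1,2.2,0,0,0,0,-1],[-3,6.5,0,0,0,0.01,-1],[-5,10.8,0,0,0,0.02,-1],[-7,15.1,0,0,0,0.026,-1],[-8.6,18.7,0,0,0,0.026,-1]]}}

```text
clock: 26.1
position: [0.6446, -0.1333, 0.1517]
tool_rot: [3.141, 0.0, -3.009]
force: [-0.2, 0.2, -3.1]
grip_width: 0.0128
finger_force: 59.1
```

Request:
{"fn": "play_rows", "kwargs": {"motion": [[-0.7,1.5,0,0,0,0,-1],[-0.7,1.5,2,0,0,0,-1],[-0.7,1.5,5,0,0,0,-1],[-0.7,1.5,8,0,0,0,-1],[-0.7,1.5,8,0,0,0,-1]]}}

```text
clock: 26.6
position: [0.6467, -0.1206, 0.068]
tool_rot: [3.14, -0.006, -3.01]
force: [-0.6, 0.9, -2.5]
grip_width: 0.013
finger_force: 59.0
```

```bash
python3 - <<'E'
from h import *
p,d=grab('top');st()
plan([(.6491,-.1205,.0195,187.5)])
E
```

```text
t 26.65 [ 0.648  -0.1207  0.0704] yaw [ 180.    -0.2 -172.5] grip 0.013 59.02021944522858 F [ 0.2 -0.9 -2.4]
(0.6491, -0.1205, 0.0195, 187.5) -> [-0.12, 0.01, 5.09] [0.001, -0.003, 0.0]
```

Request:
{"fn": "play_rows", "kwargs": {"motion": [[0,0,1.5,0,0,0,-1],[0,0,3,0,0,0,-1],[0,0,4.4,0,0,0,-1],[0,0,5.2,0,0,0,-1],[0,0,5.2,0,0,0,-1]]}}

```text
clock: 27.15
position: [0.6497, -0.1205, 0.0193]
tool_rot: [-3.142, 0.001, -3.01]
force: [0.4, -0.5, 1.0]
grip_width: 0.0132
finger_force: 65.6
```

Request:
{"fn": "play_rows", "kwargs": {"motion": [[0,0,0,0,0,0,-1],[0,0,0,0,0,0,-0.4],[0,0,0,0,0,0,-0.38],[0,0,0,0,0,0,-0.38],[0,0,0,0,0,0,-0.38]]}}

```text
clock: 27.65
position: [0.6492, -0.1206, 0.0196]
tool_rot: [-3.142, -0.0, -3.01]
force: [-0.5, -0.3, 0.1]
grip_width: 0.0267
finger_force: 0.0
```

Request:
{"fn": "play_rows", "kwargs": {"motion": [[0,0,-0.5,0,0,0,-0.38],[0,0,-2,0,0,0,-0.38],[0,0,-5,0,0,0,-0.38],[0,0,-9,0,0,0,-0.2],[0,0,-13,0,0,0,0.2]]}}

```text
clock: 28.15
position: [0.6491, -0.1205, 0.1522]
tool_rot: [-3.142, 0.0, -3.01]
force: [0.6, 0.5, 0.5]
grip_width: 0.0474
finger_force: 0.0
```

```bash
python3 - <<'E'
from h import *
st()
plan([(.423,-.302,.15,180),(.423,-.302,.011,180)])
p,d=grab('top');handle(p,d);o=studs(p);show(o)
E
```

```text
t 28.15 [ 0.6491 -0.1205  0.1522] yaw [-180.     0.  -172.5] grip 0.0474 0.0 F [0.6 0.5 0.5]
(0.423, -0.302, 0.15, 180) -> [24.79, -15.03, 0.21] [-0.0, 0.0, 0.131]
(0.423, -0.302, 0.011, 180) -> [0.0, -0.0, 13.9] [0.0, 0.0, 0.0]
handle 23 [ 0.4721 -0.0439  0.105 ] r 0.1655 keeper deg 90.45637134055819
[0.6316 0.0409] ang 7 L 93 W 24 [232. 171.] 137
[0.6271 0.0778] ang 7 L 92 W 24 [220. 172.] 137
[ 0.6275 -0.0798] ang 1 L 85 W 17 [268. 173.] 103
[0.5803 0.3293] ang 177 L 125 W 28 [144. 184.] 207
[ 0.423  -0.3022] ang 180 L 95 W 26 [334. 235.] 175
```

Request:
{"fn": "play_rows", "kwargs": {"motion": [[4,-2.4,0,0,0,0.02,0.3],[8,-4.8,0,0,0,0.05,0.3],[12,-7.2,0,0,0,0.08,0.3],[16,-9.6,0,0,0,0.1,0.3],[20,-12,0,0,0,0.13,0.3]]}}

```text
clock: 28.7
position: [0.4653, -0.2667, 0.1508]
tool_rot: [-3.141, 0.001, -3.141]
force: [1.5, -2.0, -0.1]
grip_width: 0.0553
finger_force: 0.0
```

Request:
{"fn": "play_rows", "kwargs": {"motion": [[3.2,-3.1,1,0,0,0,0.3],[5.15,-3.65,4,0,0,0,0.3],[5.15,-3.65,8,0,0,0,0.3],[5.15,-3.65,11,0,0,0,0.3],[5.15,-3.65,11,0,0,0,0.3]]}}

```text
clock: 29.2
position: [0.4139, -0.3014, 0.0376]
tool_rot: [3.139, -0.003, -3.14]
force: [0.1, -0.3, 0.9]
grip_width: 0.0554
finger_force: 0.0
```

```bash
python3 - <<'E'
from h import *
p,d=grab('top');handle(p,d);o=studs(p);show(o);inst(o);st()
plan([(.423,-.302,.011,180)])
E
```

```text
handle 24 [ 0.4722 -0.0438  0.105 ] r 0.1653 keeper deg 90.43060943206729
[ 0.6463 -0.0799] ang 6 L 124 W 28 [268. 167.] 211
[ 0.6474 -0.1196] ang 6 L 124 W 28 [280. 167.] 215
[0.6316 0.0409] ang 7 L 93 W 24 [232. 171.] 137
[0.6271 0.0778] ang 7 L 92 W 24 [220. 172.] 136
[0.5801 0.3293] ang 177 L 126 W 28 [144. 184.] 207
  stand xy [  3. -60.] rel ang -1 L 124
  stand xy [ -2. -99.] rel ang -1 L 124
  stand xy [ 4. 62.] rel ang -0 L 93
  stand xy [ 4. 99.] rel ang -0 L 92
  stand xy [-10. 355.] rel ang -10 L 126
t 29.25 [ 0.4148 -0.3019  0.0395] yaw [ 1.799e+02 -1.000e-01 -1.799e+02] grip 0.0554 0.0 F [ 0.2 -0.4  0.6]
(0.423, -0.302, 0.011, 180) -> [-0.82, -0.02, 2.85] [0.001, -0.002, 0.001]
```

Request:
{"fn": "play_rows", "kwargs": {"motion": [[-0.8,0,0.5,0,0,0,0.3],[-0.8,0,1.5,0,0,0,0.3],[-0.8,0,2.5,0,0,0,0.3],[-0.8,0,2.9,0,0,0,0.3],[-0.8,0,2.9,0,0,0,0.3]]}}

```text
clock: 29.75
position: [0.4228, -0.302, 0.0101]
tool_rot: [3.141, -0.001, -3.14]
force: [-0.4, -0.1, -0.3]
grip_width: 0.0553
finger_force: 0.0
```

Request:
{"fn": "play_rows", "kwargs": {"motion": [[0,0,0,0,0,0,-0.3],[0,0,0,0,0,0,-1],[0,0,0,0,0,0,-1],[0,0,0,0,0,0,-1],[0,0,0,0,0,0,-1]]}}

```text
clock: 30.25
position: [0.4233, -0.3023, 0.0111]
tool_rot: [-3.141, 0.0, -3.14]
force: [-2.6, 1.8, 7.5]
grip_width: 0.0129
finger_force: 58.6
```

Request:
{"fn": "play_rows", "kwargs": {"motion": [[0,0,-1,0,0,0,-1],[0,0,-4,0,0,0,-1],[0,0,-8,0,0,0,-1],[0,0,-12,0,0,0,-1],[0,0,-14,0,0,0,-1]]}}

```text
clock: 30.75
position: [0.4239, -0.3027, 0.1544]
tool_rot: [-3.14, 0.003, -3.141]
force: [0.1, -0.6, -2.4]
grip_width: 0.0132
finger_force: 59.1
```

```bash
python3 - <<'E'
from h import *
st();p,d=grab('top');st();show(studs(p))
plan([(.6177,.1175,.15,187.5)])
E
```

```text
t 30.75 [ 0.4239 -0.3027  0.1544] yaw [-179.9    0.2 -179.9] grip 0.0132 59.11983847618103 F [ 0.1 -0.6 -2.4]
t 30.8 [ 0.4246 -0.3033  0.1561] yaw [-179.8    0.3 -180. ] grip 0.0133 59.144681096076965 F [ 2.9 -1.2  2.2]
[ 0.6463 -0.0799] ang 6 L 124 W 28 [268. 167.] 213
[ 0.6474 -0.1196] ang 6 L 124 W 28 [280. 167.] 214
[0.6314 0.0408] ang 7 L 93 W 24 [232. 171.] 138
[0.6271 0.0778] ang 7 L 92 W 24 [220. 172.] 137
[0.5801 0.3293] ang 178 L 126 W 28 [144. 184.] 211
(0.6177, 0.1175, 0.15, 187.5) -> [-19.34, 42.06, 0.58] [-0.004, 0.005, -0.13]
```

Request:
{"fn": "play_rows", "kwargs": {"motion": [[-1,2.2,0,0,0,0,-1],[-2.6,5.6,0,0,0,0,-1],[-4.2,9,0,0,0,0,-1],[-5.8,12.5,0,0,0,0,-1],[-7.4,16,0,0,0,0,-1]]}}

```text
clock: 31.3
position: [0.4972, -0.1408, 0.1508]
tool_rot: [-3.141, -0.0, -3.141]
force: [0.1, -0.1, -2.1]
grip_width: 0.0129
finger_force: 59.1
```

Request:
{"fn": "play_rows", "kwargs": {"motion": [[-1.6,3.5,0,0,0,0,-1],[-3.2,7,0,0,0,0,-1],[-4.8,10.4,0,0,0,0,-1],[-6.4,13.8,0,0,0,0,-1],[-8,17,0,0,0,0,-1]]}}

```text
clock: 31.8
position: [0.577, 0.0296, 0.1508]
tool_rot: [-3.142, -0.0, -3.14]
force: [-0.2, -0.2, -2.3]
grip_width: 0.0134
finger_force: 59.1
```

Request:
{"fn": "play_rows", "kwargs": {"motion": [[-1.6,3.5,0,0,0,-0.04,-1],[-3,6.8,0,0,0,-0.08,-1],[-4,9,0,0,0,-0.13,-1],[-4,9,0,0,0,-0.13,-1],[-4,9,3,0,0,-0.13,-1]]}}

```text
clock: 32.3
position: [0.6185, 0.1187, 0.1232]
tool_rot: [3.141, 0.005, -3.01]
force: [1.7, 0.1, -3.0]
grip_width: 0.0133
finger_force: 59.2
```

Request:
{"fn": "play_rows", "kwargs": {"motion": [[0,0,2,0,0,0,-1],[0,0,4,0,0,0,-1],[0,0,5,0,0,0,-1],[0,0,5,0,0,0,-1],[0,0,5,0,0,0,-1]]}}

```text
clock: 32.8
position: [0.617, 0.1178, 0.0713]
tool_rot: [-3.142, 0.001, -3.011]
force: [-0.1, -0.2, -1.9]
grip_width: 0.0134
finger_force: 59.2
```

```bash
python3 - <<'E'
from h import *
p,d=grab('top');st()
plan([(.6177,.1175,.0195,187.5)])
E
```

```text
t 32.85 [0.6172 0.1179 0.0716] yaw [ 1.800e+02  1.000e-01 -1.725e+02] grip 0.013 59.16019320487976 F [ 0.2  0.1 -0.8]
(0.6177, 0.1175, 0.0195, 187.5) -> [-0.04, -0.04, 5.21] [0.0, 0.001, -0.0]
```

Request:
{"fn": "play_rows", "kwargs": {"motion": [[0,0,1.5,0,0,0,-1],[0,0,3,0,0,0,-1],[0,0,4.4,0,0,0,-1],[0,0,5.1,0,0,0,-1],[0,0,5.2,0,0,0,-1]]}}

```text
clock: 33.35
position: [0.6166, 0.118, 0.0179]
tool_rot: [-3.141, -0.001, -3.01]
force: [-3.8, -1.0, 8.2]
grip_width: 0.0132
finger_force: 63.6
```

Request:
{"fn": "play_rows", "kwargs": {"motion": [[0,0,0,0,0,0,-1],[0,0,0,0,0,0,-0.4],[0,0,0,0,0,0,-0.38],[0,0,0,0,0,0,-0.38],[0,0,0,0,0,0,-0.38]]}}

```text
clock: 33.85
position: [0.6167, 0.118, 0.0185]
tool_rot: [-3.142, -0.0, -3.01]
force: [-0.5, 0.1, 0.3]
grip_width: 0.0266
finger_force: 0.0
```

Request:
{"fn": "play_rows", "kwargs": {"motion": [[0,0,-0.5,0,0,0,-0.38],[0,0,-2,0,0,0,-0.38],[0,0,-5,0,0,0,-0.38],[0,0,-9,0,0,0,-0.2],[0,0,-13,0,0,0,0.2]]}}

```text
clock: 34.35
position: [0.6165, 0.1179, 0.1512]
tool_rot: [3.142, 0.0, -3.01]
force: [-0.1, 0.3, 0.3]
grip_width: 0.0474
finger_force: 0.0
```

```bash
python3 - <<'E'
from h import *
st()
plan([(.5802,.3293,.15,178)])
p,d=grab('top');handle(p,d);o=studs(p);show(o)
E
```

```text
t 34.35 [0.6165 0.1179 0.1512] yaw [ 180.     0.  -172.5] grip 0.0474 0.0 F [-0.1  0.3  0.3]
(0.5802, 0.3293, 0.15, 178) -> [0.84, 21.43, 0.12] [0.0, 0.0, 0.166]
handle 23 [ 0.4719 -0.044   0.105 ] r 0.1657 keeper deg 90.49704622927256
[ 0.6463 -0.0799] ang 6 L 124 W 28 [268. 167.] 210
[ 0.6474 -0.1196] ang 6 L 124 W 28 [280. 167.] 211
[0.6316 0.0409] ang 7 L 93 W 24 [232. 171.] 136
[0.5801 0.3293] ang 178 L 126 W 28 [144. 184.] 209
```

Request:
{"fn": "play_rows", "kwargs": {"motion": [[0.1,3,0,0,0,0.03,0.3],[0.3,7.5,0,0,0,0.07,0.3],[0.5,12,0,0,0,0.11,0.3],[0.7,16.5,0,0,0,0.15,0.3],[0.85,20,0,0,0,0.166,0.3]]}}

```text
clock: 34.9
position: [0.5812, 0.3183, 0.1501]
tool_rot: [3.14, 0.001, 3.107]
force: [-0.3, -0.2, 0.5]
grip_width: 0.0557
finger_force: 0.0
```

Request:
{"fn": "play_rows", "kwargs": {"motion": [[0,1.4,1,0,0,0,0.3],[0.2,1.4,4,0,0,0,0.3],[0.2,1.4,8,0,0,0,0.3],[0.2,1.4,11,0,0,0,0.3],[0.2,1.4,11,0,0,0,0.3]]}}

```text
clock: 35.4
position: [0.5789, 0.3276, 0.0355]
tool_rot: [-3.138, -0.004, 3.107]
force: [-0.6, 0.3, -0.5]
grip_width: 0.0556
finger_force: 0.0
```

```bash
python3 - <<'E'
from h import *
p,d=grab('top');o=studs(p);inst(o);st()
plan([(.5802,.3293,.011,178)])
E
```

```text
stand xy [  3. -61.] rel ang -1 L 124
  stand xy [  -2. -101.] rel ang -1 L 124
  stand xy [ 4. 62.] rel ang -0 L 93
  stand xy [ 4. 99.] rel ang -0 L 92
  stand xy [ -1. 143.] rel ang 0 L 93
t 35.45 [0.5801 0.3284 0.0381] yaw [-1.799e+02 -1.000e-01  1.780e+02] grip 0.0559 0.0 F [-0.1 -0.1  0.6]
(0.5802, 0.3293, 0.011, 178) -> [-0.01, 0.09, 2.71] [-0.001, -0.002, -0.0]
```

Request:
{"fn": "play_rows", "kwargs": {"motion": [[0,0,0.8,0,0,0,0.3],[0,0,1.6,0,0,0,0.3],[0,0,2.5,0,0,0,0.3],[0,0,2.9,0,0,0,0.3],[0,0,2.9,0,0,0,0.3]]}}

```text
clock: 35.95
position: [0.5804, 0.3291, 0.009]
tool_rot: [-3.141, -0.001, 3.107]
force: [0.6, 0.6, -0.0]
grip_width: 0.0555
finger_force: 0.0
```

Request:
{"fn": "play_rows", "kwargs": {"motion": [[0,0,0,0,0,0,-0.3],[0,0,0,0,0,0,-1],[0,0,0,0,0,0,-1],[0,0,0,0,0,0,-1],[0,0,0,0,0,0,-1]]}}

```text
clock: 36.45
position: [0.5808, 0.3293, 0.0102]
tool_rot: [3.141, 0.0, 3.106]
force: [-2.2, -0.7, 5.5]
grip_width: 0.0133
finger_force: 58.5
```

Request:
{"fn": "play_rows", "kwargs": {"motion": [[0,0,-1,0,0,0,-1],[0,0,-4,0,0,0,-1],[0,0,-8,0,0,0,-1],[0,0,-12,0,0,0,-1],[0,0,-14,0,0,0,-1]]}}

```text
clock: 36.95
position: [0.5816, 0.3298, 0.1539]
tool_rot: [3.139, 0.003, 3.107]
force: [1.9, 0.3, -2.8]
grip_width: 0.0133
finger_force: 59.0
```

```bash
python3 - <<'E'
from h import *
st()
plan([(.6543,-.1598,.15,187.5)])
E
```

```text
t 36.95 [0.5816 0.3298 0.1539] yaw [179.9   0.2 178. ] grip 0.0133 58.98679733276367 F [ 1.9  0.3 -2.8]
(0.6543, -0.1598, 0.15, 187.5) -> [-8.98, -48.67, 0.31] [0.002, 0.004, -0.166]
```

Request:
{"fn": "play_rows", "kwargs": {"motion": [[-0.4,-2,0,0,0,0,-1],[-1,-5.5,0,0,0,0,-1],[-1.7,-9.2,0,0,0,0,-1],[-2.4,-13,0,0,0,0,-1],[-3.2,-17,0,0,0,0,-1]]}}

```text
clock: 37.45
position: [0.6063, 0.1562, 0.1495]
tool_rot: [-3.141, -0.001, 3.107]
force: [0.6, -0.3, -2.1]
grip_width: 0.0136
finger_force: 59.0
```

Request:
{"fn": "play_rows", "kwargs": {"motion": [[-0.8,-4,0,0,0,0,-1],[-1.5,-8,0,0,0,0,-1],[-2.2,-12,0,0,0,0,-1],[-2.9,-16,0,0,0,0,-1],[-3.6,-20,0,0,0,0,-1]]}}

```text
clock: 37.95
position: [0.6352, -0.0453, 0.1495]
tool_rot: [-3.141, -0.001, 3.106]
force: [1.0, 0.4, -2.7]
grip_width: 0.0133
finger_force: 59.0
```

Request:
{"fn": "play_rows", "kwargs": {"motion": [[-0.7,-4,0,0,0,-0.05,-1],[-1.4,-8,0,0,0,-0.1,-1],[-2.1,-11,0,0,0,-0.166,-1],[-2.2,-11.6,0,0,0,-0.166,-1],[-2.2,-11.6,3,0,0,-0.166,-1]]}}

```text
clock: 38.45
position: [0.655, -0.1624, 0.1223]
tool_rot: [-3.139, 0.005, -3.014]
force: [1.3, 0.4, -3.0]
grip_width: 0.0132
finger_force: 59.1
```

Request:
{"fn": "play_rows", "kwargs": {"motion": [[0,0,2,0,0,0,-1],[0,0,4,0,0,0,-1],[0,0,5,0,0,0,-1],[0,0,5,0,0,0,-1],[0,0,5,0,0,0,-1]]}}

```text
clock: 38.95
position: [0.6539, -0.1596, 0.0703]
tool_rot: [-3.141, 0.001, -3.01]
force: [-0.3, 0.1, -3.5]
grip_width: 0.0133
finger_force: 59.0
```

```bash
python3 - <<'E'
from h import *
p,d=grab('top');st()
plan([(.6543,-.1598,.0185,187.5)])
E
```

```text
t 39.0 [ 0.6541 -0.1597  0.0707] yaw [-1.800e+02  1.000e-01 -1.725e+02] grip 0.0131 59.03925597667694 F [-1.2  0.  -2.7]
(0.6543, -0.1598, 0.0185, 187.5) -> [-0.01, -0.01, 5.22] [-0.0, 0.001, 0.0]
```

Request:
{"fn": "play_rows", "kwargs": {"motion": [[0,0,1.5,0,0,0,-1],[0,0,3,0,0,0,-1],[0,0,4.4,0,0,0,-1],[0,0,5,0,0,0,-1],[0,0,5.15,0,0,0,-1]]}}

```text
clock: 39.5
position: [0.6526, -0.1594, 0.018]
tool_rot: [3.141, -0.003, -3.011]
force: [-17.4, 3.5, 33.7]
grip_width: 0.0133
finger_force: 62.6
```

Request:
{"fn": "play_rows", "kwargs": {"motion": [[0,0,0,0,0,0,-1],[0,0,0,0,0,0,-0.4],[0,0,0,0,0,0,-0.38],[0,0,0,0,0,0,-0.38],[0,0,0,0,0,0,-0.38]]}}

```text
clock: 40.0
position: [0.6537, -0.1596, 0.018]
tool_rot: [-3.142, 0.0, -3.01]
force: [0.2, -0.4, -0.3]
grip_width: 0.0266
finger_force: 0.0
```

Request:
{"fn": "play_rows", "kwargs": {"motion": [[0,0,-0.5,0,0,0,-0.38],[0,0,-2,0,0,0,-0.38],[0,0,-5,0,0,0,-0.38],[0,0,-9,0,0,0,-0.2],[0,0,-13,0,0,0,0.1]]}}

```text
clock: 40.5
position: [0.6535, -0.1596, 0.1507]
tool_rot: [-3.142, 0.0, -3.01]
force: [-0.0, -0.3, 0.2]
grip_width: 0.0463
finger_force: 0.0
```

Request:
{"fn": "play_rows", "kwargs": {"motion": [[3.3,2.8,0,0,0,0,0.1],[6.6,5.6,0,0,0,0,0.1],[10,8.4,0,0,0,0,0.1],[13.5,11.3,0,0,0,0,0.1],[16.5,13.9,0,0,0,0,0.1]]}}

```text
clock: 41.0
position: [0.4702, -0.0426, 0.1493]
tool_rot: [-3.141, 0.001, -3.01]
force: [1.2, -0.0, -0.3]
grip_width: 0.0469
finger_force: 0.0
```

```bash
python3 - <<'E'
from h import *
p,d=grab('top','t5.png');o=studs(p);show(o);inst(o);st()
plan([(.472,-.0437,.065,187.7)])
cv2.imwrite('pics/t5c.png',cv2.resize(p[130:250,130:330,::-1],None,fx=4,fy=4))
E
```

```text
[ 0.655  -0.1594] ang 6 L 124 W 28 [291. 165.] 207
[ 0.6649 -0.074 ] ang 1 L 86 W 27 [267. 160.] 142
[ 0.6474 -0.1196] ang 6 L 124 W 28 [280. 166.] 202
[0.6381 0.0417] ang 7 L 80 W 24 [231. 168.] 111
[0.6271 0.0777] ang 5 L 92 W 27 [220. 172.] 141
[0.616  0.1205] ang 8 L 93 W 24 [208. 174.] 146
  stand xy [   1. -140.] rel ang -1 L 124
  stand xy [ 22. -56.] rel ang -6 L 86
  stand xy [ -2. -99.] rel ang -1 L 124
  stand xy [10. 62.] rel ang -0 L 80
  stand xy [ 4. 99.] rel ang -3 L 92
  stand xy [ -1. 143.] rel ang 0 L 93
t 41.05 [ 0.4656 -0.0398  0.1491] yaw [ 1.800e+02 -1.000e-01 -1.723e+02] grip 0.047 0.0 F [-0.4  4.8  0.1]
(0.472, -0.0437, 0.065, 187.7) -> [-0.6, -0.48, 8.4] [0.001, -0.002, -0.001]
```

View pics/t5c.png

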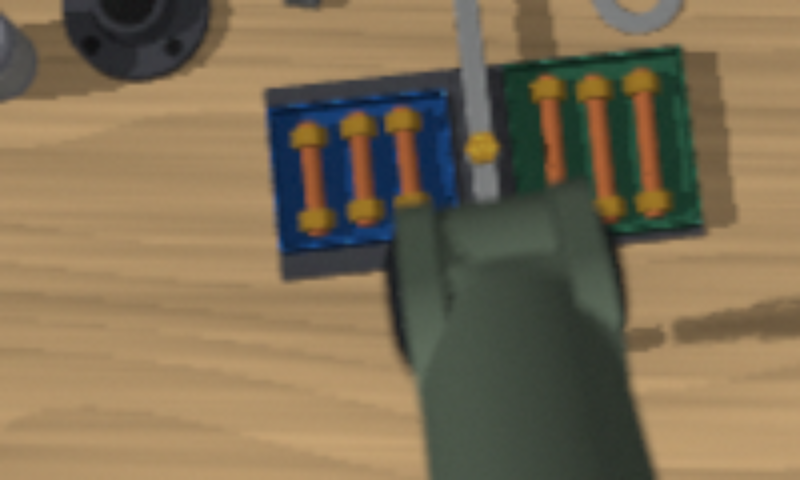

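All six studs lie flat, three per tray: blue at x≈310–405 and green at x≈550–645 in the crop. I let the arm settle over the handle before lowering.

Request:
{"fn": "play_rows", "kwargs": {"motion": [[0,0,0,0,0,0,0.1],[0,0,0,0,0,0,0.1],[0,0,0,0,0,0,0.1],[0,0,0,0,0,0,0.1],[0,0,0,0,0,0,0.1]]}}

```text
clock: 41.55
position: [0.4721, -0.0437, 0.148]
tool_rot: [3.142, -0.0, -3.011]
force: [0.4, -0.1, -0.3]
grip_width: 0.0467
finger_force: 0.0
```

```bash
python3 -c "
from h import *
st();plan([(.472,-.0437,.065,187.7)])"
```

```text
t 41.55 [ 0.4721 -0.0437  0.148 ] yaw [ 180.    -0.  -172.5] grip 0.0467 0.0 F [ 0.4 -0.1 -0.3]
(0.472, -0.0437, 0.065, 187.7) -> [0.01, 0.0, 8.3] [0.0, -0.0, -0.004]
```

Request:
{"fn": "play_rows", "kwargs": {"motion": [[0,0,2,0,0,0,0.1],[0,0,4,0,0,0,0.1],[0,0,6,0,0,0,0.1],[0,0,8,0,0,0,0.1],[0,0,8.3,0,0,0,0.1]], "squeeze": 20}}

```text
clock: 42.05
position: [0.471, -0.0434, 0.0633]
tool_rot: [3.141, -0.003, -3.01]
force: [1.1, -0.2, 0.6]
grip_width: 0.047
finger_force: 0.0
```

Request:
{"fn": "play_rows", "kwargs": {"motion": [[0,0,0,0,0,0,-0.45],[0,0,0,0,0,0,-0.45],[0,0,0,0,0,0,-0.45],[0,0,0,0,0,0,-0.45],[0,0,0,0,0,0,-0.45]]}}

```text
clock: 42.55
position: [0.4721, -0.0435, 0.0655]
tool_rot: [-3.141, 0.001, -3.011]
force: [-0.5, -0.4, -0.5]
grip_width: 0.0237
finger_force: 0.0
```

Request:
{"fn": "play_rows", "kwargs": {"motion": [[-0.08,1.64,0,0,0,0.1,-0.45],[-0.33,3.26,0,0,0,0.2,-0.45],[-0.73,4.85,0,0,0,0.3,-0.45],[-1.29,6.39,0,0,0,0.4,-0.45],[-2.01,7.86,0,0,0,0.5,-0.45]]}}

```text
clock: 43.05
position: [0.4814, 0.0377, 0.0653]
tool_rot: [-3.141, -0.0, 2.769]
force: [0.4, -1.9, -0.7]
grip_width: 0.0236
finger_force: 0.7
```

Request:
{"fn": "play_rows", "kwargs": {"motion": [[-0.08,1.64,0,0,0,0.1,-0.45],[-0.33,3.26,0,0,0,0.2,-0.45],[-0.73,4.85,0,0,0,0.3,-0.45],[-1.29,6.39,0,0,0,0.4,-0.45],[-2.01,7.86,0,0,0,0.5,-0.45]]}}

```text
clock: 43.55
position: [0.5286, 0.1039, 0.0652]
tool_rot: [-3.141, -0.0, 2.269]
force: [-0.8, -2.0, -0.9]
grip_width: 0.0232
finger_force: 0.6
```

Request:
{"fn": "play_rows", "kwargs": {"motion": [[-0.08,1.64,0,0,0,0.1,-0.45],[-0.33,3.26,0,0,0,0.2,-0.45],[-0.73,4.85,0,0,0,0.3,-0.45],[-1.29,6.39,0,0,0,0.4,-0.45],[-1.75,7.45,0,0,0,0.47,-0.45]]}}

```text
clock: 44.05
position: [0.5973, 0.1387, 0.0651]
tool_rot: [-3.141, -0.0, 1.799]
force: [-0.6, -1.8, 0.5]
grip_width: 0.0234
finger_force: 0.6
```

```bash
python3 - <<'E'
from h import *
p,d=grab('top');st();handle(p,d)
plan([(*(PIV+SY*.165),.065,97.5)])
E
```

```text
t 44.1 [0.5987 0.1392 0.0652] yaw [179.9  -0.  102.9] grip 0.0229 0.0 F [-0.5  1.   0.4]
no handle 0
(np.float64(0.6144631782836915), np.float64(0.14258840212667873), 0.065, 97.5) -> [-0.02, 1.62, 0.02] [0.001, -0.0, 0.094]
```

Request:
{"fn": "play_rows", "kwargs": {"motion": [[0,0.4,0,0,0,0.03,-0.45],[0,0.8,0,0,0,0.06,-0.45],[-0.05,1.2,0,0,0,0.08,-0.45],[-0.08,1.6,0,0,0,0.094,-0.45],[-0.1,1.8,0,0,0,0.1,-0.45]]}}

```text
clock: 44.6
position: [0.6149, 0.1412, 0.0652]
tool_rot: [3.141, -0.0, 1.702]
force: [-2.2, 1.1, 0.6]
grip_width: 0.0237
finger_force: 0.5
```

Request:
{"fn": "play_rows", "kwargs": {"motion": [[0,0.1,0,0,0,0,-0.45],[0,0.1,0,0,0,0,-0.45],[0,0.2,0,0,0,0,-0.45],[0,0.2,0,0,0,0,-0.45],[0,0.2,0,0,0,0,-0.45]]}}

```text
clock: 45.1
position: [0.6166, 0.1413, 0.0651]
tool_rot: [3.141, 0.0, 1.703]
force: [-0.7, 0.9, 0.1]
grip_width: 0.0234
finger_force: 0.0
```

Request:
{"fn": "play_rows", "kwargs": {"motion": [[0,0.1,0,0,0,0,-0.45],[0,0.2,0,0,0,0,-0.45],[0,0.3,0,0,0,0,-0.45],[0,0.35,0,0,0,0,-0.45],[0,0.35,0,0,0,0,-0.45]]}}

```text
clock: 45.6
position: [0.6171, 0.1414, 0.0649]
tool_rot: [-3.135, -0.0, 1.703]
force: [-22.1, -3.3, 16.6]
grip_width: 0.0237
finger_force: 10.9
```

```bash
python3 -c "
from h import *
st()"
```

```text
t 45.6 [0.6171 0.1414 0.0649] yaw [-179.6   -0.    97.6] grip 0.0237 10.884860157966614 F [-22.1  -3.3  16.6]
```

Request:
{"fn": "play_rows", "kwargs": {"motion": [[0,-0.25,0,0,0,0,-0.45],[0,-0.45,0,0,0,0,-0.2],[0,-0.45,0,0,0,0,0.1],[0,-0.45,0,0,0,0,0.1],[0,-0.45,-1.5,0,0,0,0.1]]}}

```text
clock: 46.1
position: [0.6147, 0.1411, 0.0791]
tool_rot: [-3.139, 0.001, 1.703]
force: [-0.0, -1.5, 0.3]
grip_width: 0.047
finger_force: 0.0
```

Request:
{"fn": "play_rows", "kwargs": {"motion": [[0,0,-3,0,0,0,0.1],[0,0,-6,0,0,0,0.1],[0,0,-9,0,0,0,0.1],[2,0,-12,0,0,0,0.1],[5,0,-14,0,0,0,0.1]]}}

```text
clock: 46.6
position: [0.6099, 0.1896, 0.2238]
tool_rot: [3.138, 0.0, 1.699]
force: [0.4, 0.3, -0.7]
grip_width: 0.0468
finger_force: 0.0
```

Request:
{"fn": "play_rows", "kwargs": {"motion": [[4,0,0,0,0,0,0.1],[8,-2,0,0,0,0,0.1],[12,-4,0,0,0,0,0.1],[15,-6,0,0,0,0,0.1],[15,-6,0,0,0,0,0.1]]}}

```text
clock: 47.1
position: [0.5263, 0.3365, 0.221]
tool_rot: [-3.141, -0.002, 1.709]
force: [1.4, -0.3, 0.9]
grip_width: 0.0471
finger_force: 0.0
```

```bash
python3 - <<'E'
from h import *
p,d=grab('top','t6.png');st();handle(p,d)
cv2.imwrite('pics/t6c.png',cv2.resize(p[60:320,20:440,::-1],None,fx=1.9,fy=1.9,interpolation=cv2.INTER_CUBIC))
E
```

```text
t 47.15 [0.5283 0.334  0.2212] yaw [ 1.80e+02 -1.00e-01  9.78e+01] grip 0.0471 0.0 F [ 0.3 -2.   0.1]
handle 30 [0.6121 0.1395 0.105 ] r 0.1623 keeper deg 0.9746139560880938
```

View pics/t6c.png

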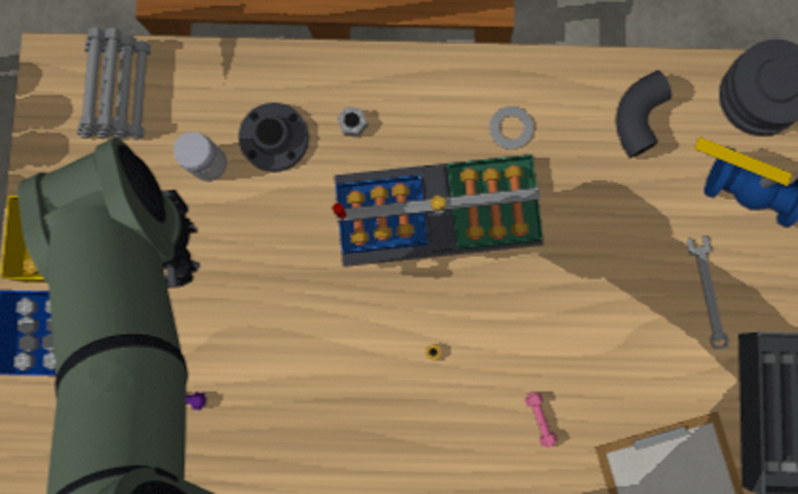

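The bar lies across both trays at its stop, all six studs are sorted, and the other things are where they were. I'm handing in.

```bash
python3 -c "
from h import *
print(bot.job_done())"
```

```text
the job is handed in; nothing more can be done
None
```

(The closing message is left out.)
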